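# Unstack the circuit breakers onto their mounting plates

### The arm

A 7-joint arm with a two-finger parallel gripper is mounted at the origin on the work surface. World frame = base frame: x ahead of the robot, y to its left, z up, the work surface at z = 0. Lengths are in m, angles in rad, forces in N, time in s.
With the tool pointing down it reaches from about 0.4 to 0.85 m from the base axis. Payload 10.4 kg.
Tool frame: the origin (TCP) lies on the centre line of the jaws, within the pads' length; the fingertips stand 11 mm ahead of it and the grasp point (between the pads) lies 8 mm behind it (tip_reach is the distance from the TCP to the fingertips, in m); z points along the fingers, y is the line along which they close (so a half turn about z gives the same grasp; the last joint's range is limited). The gripper opens to 85 mm and grips with 20 to 120 N. Pads are 22 mm wide; open, the fingers measure 114 mm over their backs; the gripper's body (76 mm by 85 mm) begins 54 mm behind the grasp point. The pads swing forward as they close: fully open they stand 13 mm farther back than shut.
Start: joints at [1.226, 0.332, -0.065, 1.46, 0.022, 1.35, -0.088], TCP at [0.198, -0.593, 0.209] pointing down, gripper open.
Joint ranges: [-2.6, 2.6], [-0.5, 2.12], [-1.47, 1.34], [0.16, 2.42], [-1.27, 4.41], [0.06, 2.06], [-2.6, 2.6]. Speed limits (rad/s): [2.22, 2.22, 2.79, 2.79, 3.14, 3.14, 3.14].

### API

Orientations are given as a unit quaternion [x, y, z, w].
In Python, from workcell import get_obs, camera, hand_in, tip_reach gives the robot as it stands. The module is installed in compiled form; this text tells all that it offers.
- The arm moves only by the tool move_arm, never from a script. Its argument "plan" is a list of rows, each an object with "delta_pos": the shift along the tool's x, y, z in normalised numbers (1 is 0.75 m), a list of three; "turn": the turn, a rotation vector about the tool's x, y, z in fractions of the full range, 1 being 2 pi rad, a list of three; "fingers": the closure, from 0 (fully open) to 1 (shut). A call has 1 to 12 rows; each row is the pose to reach, as a shift and turn from the pose commanded when the call began, along the tool's axes at that moment; what a row does not reach only later rows make up. A row lasts 1/8 s, in which the tool goes at most 62.5 mm and 10.7 degrees, less where a joint would pass 70% of its speed; a pose out of reach is approached as far as the arm can. A shift or turn number past 1, either way, is cut back to 1. A call with a gripper value outside its range is refused whole. The fingers move at their own pace and stop on an object; "force" is the grip in N (left out, the last holds). Time passes only in rows, so rows that repeat a pose let the fingers close. It gives the time, the measured TCP pose, the force, the opening and the grip force at its end, in the units of the state.
- get_obs(): the state, without advancing time (a new reading comes with each control period).
- camera(name): name is "scene" or "top" or "wrist"; returns a dict with "color" (400x640x3 uint8, red, green, blue), "range_z" (400x640 float32, m along the optical axis (not along the pixel's ray), 0 where there is no reading), "fx", "fy", "cx", "cy" (pixels), "R" (3x3) and "t" (3): a world point X has camera coordinates R X + t; the wrist camera has in their place "tool_from_camera" (4x4, takes a point from camera to tool coordinates, whose origin is the TCP and whose axes are the flange's). Camera axes: x right, y down, z forward; pixel columns grow to the right and rows downward; lengths in m; the calibration is good to about 2 mm. The wrist camera is an equidistant fisheye: a pixel r from the principal point sees the ray r / f radians off the axis. A picture is of the moment at which its call begins: read the wrist's pose just before it.
- hand_in(): hands the job in; it is judged then, once.
The state is a dict: "clock": time; "joint_pos": joint angles; "joint_velocities": joint speeds; "tau": joint torques, N m; "position": TCP position; "ee_rot": TCP orientation; "ft_force": force on the tool from outside, world axes, zero at the start; "torque": the same for the moment, N m; "grip_width": opening from 0.0 (shut) to 1.0 (fully open); "grasp_force": force on a finger pad.
Only numpy, scipy, OpenCV 4.12 (cv2) and the standard library are available. Lean on these libraries where they do the work, as an engineer would, in place of code of your own. Each camera call takes 0.05 s, during which the arm holds its last target. There are 200 camera calls.

### The job

Take the stack of circuit breakers apart from the top down, one at a time, and set each on the mounting plate made for it: the one with as many copper tabs as the breaker has poles. Each must end lying flat in the middle of its plate, between the end lips and in line with the plate (either way round), and be let go before you fetch the next. Do not drop or tip any breaker, and leave the carton and the screwdriver where they are.

Things in the scene. Friction and masses are not known exactly. Their poses are not given: they have to be found in the camera images.
- breaker_four: four-pole circuit breaker: black block 116 long (x) x 64 wide (y) x 40 mm high, both ends alike: a shoulder 30 mm high with 4 terminal screw(s) in a row. Raised flat middle 70 mm long, sunk grey toggle; flat sides, gripped across the width. Lowest of the stack, on the bench. Origin: centre of the underside, z up. About 0.45 kg.
- breaker_three: three-pole circuit breaker: black block 96 long (x) x 51 wide (y) x 38 mm high, both ends alike: a shoulder 28 mm high with 3 terminal screw(s) in a row. Raised flat middle 58 mm long, sunk grey toggle; flat sides, gripped across the width. Lies on the four-pole breaker. Origin: centre of the underside, z up. About 0.32 kg.
- breaker_two: two-pole circuit breaker: black block 76 long (x) x 38 wide (y) x 36 mm high, both ends alike: a shoulder 26 mm high with 2 terminal screw(s) in a row. Raised flat middle 46 mm long, sunk grey toggle; flat sides, gripped across the width. Lies on the three-pole breaker. Origin: centre of the underside, z up. About 0.2 kg.
- breaker_one: one-pole circuit breaker: black block 56 long (x) x 25 wide (y) x 36 mm high, both ends alike: a shoulder 26 mm high with 1 terminal screw(s) in a row. Raised flat middle 34 mm long, sunk grey toggle; flat sides, gripped across the width. Top of the stack, on the two-pole breaker. Origin: centre of the underside, z up. About 0.1 kg.
- plate_four: four-pole mounting plate, fixed: bare metal, 4 mm thick, 134 mm between its end lips (x), 80 mm wide (y). Lips 3 mm thick, top 10 mm above the bench; no lips on the long sides. 4 copper tab(s) 16 mm long stick out beyond the +x lip. Origin: centre of the underside, on the bench, z up; a breaker on it has its underside at z = 4 mm. Place of the four-pole breaker.
- plate_three: three-pole mounting plate, fixed: bare metal, 4 mm thick, 114 mm between its end lips (x), 67 mm wide (y). Lips 3 mm thick, top 10 mm above the bench; no lips on the long sides. 3 copper tab(s) 16 mm long stick out beyond the +x lip. Origin: centre of the underside, on the bench, z up; a breaker on it has its underside at z = 4 mm. Place of the three-pole breaker.
- plate_two: two-pole mounting plate, fixed: bare metal, 4 mm thick, 94 mm between its end lips (x), 54 mm wide (y). Lips 3 mm thick, top 10 mm above the bench; no lips on the long sides. 2 copper tab(s) 16 mm long stick out beyond the +x lip. Origin: centre of the underside, on the bench, z up; a breaker on it has its underside at z = 4 mm. Place of the two-pole breaker.
- plate_one: one-pole mounting plate, fixed: bare metal, 4 mm thick, 74 mm between its end lips (x), 41 mm wide (y). Lips 3 mm thick, top 10 mm above the bench; no lips on the long sides. 1 copper tab(s) 16 mm long stick out beyond the +x lip. Origin: centre of the underside, on the bench, z up; a breaker on it has its underside at z = 4 mm. Place of the one-pole breaker.
- carton: bystander: closed cardboard carton 60 x 36 x 40 mm high, standing loose on the bench. Origin: centre of the underside. Not to be disturbed.
- screwdriver: bystander: screwdriver about 190 mm long with a yellow handle, lying loose on the bench along its own x, handle towards -x. Not to be disturbed.

How it is judged:
By the outcome, as a careful person would: the job done as asked, in the order asked, and still so for the second after the job is handed in, with the robot touching nothing.
It also fails if it takes over 128 s, if anything falls off the work surface, if the arm or the gripper's body presses on something with over 40 N, if the wrist force passes 120 N, or if a joint passes its speed limit or range.

## Working session

There is one attempt and no reset: what is moved stays moved. The work goes in short steps, Python scripts to look and compute and a tool call to move; the robot and the scene stay as the last step left them, time stands still between calls to the robot, and variables do not carry over. Pictures are saved under pics/ and viewed, at most 14 in all, crops included, and the job is handed in when it is done.

Besides the shell and the picture viewer there is one more tool, called after "Emit:" as a command line: name --argument value ..., lists and objects as JSON in quotes. move_arm: Moves the arm, as the interface text tells. Its arguments: {"type":"object","properties":{"plan":{"type":"array","items":{"type":"object","properties":{"delta_pos":{"type":"array","items":{"type":"number"}},"turn":{"type":"array","items":{"type":"number"}},"fingers":{"type":"number"}}}},"force":{"type":"number"}},"required":["plan"]}

```bash
mkdir -p pics; python3 - <<'E'
from workcell import *
import cv2, numpy as np, pickle
o=get_obs()
print({k:np.round(v,4) for k,v in o.items()}, tip_reach)
for n in("scene","top"):
    c=camera(n); pickle.dump(c,open(n+"0.pkl","wb")); cv2.imwrite(f"pics/{n}0.png",c["color"][...,::-1])
    print(n,c["fx"],c["cx"],c["cy"],np.round(c["R"],3).tolist(),np.round(c["t"],3), -c["R"].T@c["t"])
E
```

```text
{'clock': np.float64(0.0), 'joint_pos': array([ 1.2264,  0.3329, -0.0647,  1.461 ,  0.0216,  1.3499, -0.0885]), 'joint_velocities': array([ 0.0012,  0.0013, -0.0003,  0.0003,  0.0014, -0.0006,  0.001 ]), 'tau': array([-1.40000e-03, -6.25447e+01,  4.81000e-02, -3.91603e+01,
        1.60000e-02,  1.00000e-02,  0.00000e+00]), 'position': array([ 0.1975, -0.5925,  0.2085]), 'ee_rot': array([ 9.871e-01,  1.602e-01, -1.000e-04, -7.000e-04]), 'ft_force': array([ 0.5182,  0.7362, -0.4086]), 'torque': array([ 0.0451,  0.0446, -0.0062]), 'grasp_force': np.float64(0.0), 'grip_width': np.float64(1.0012)} 0.011
scene 487.2782339751671 324.8715278726779 197.79570542884628 [[0.093, 0.996, -0.013], [0.764, -0.079, -0.641], [-0.639, 0.05, -0.768]] [-0.055 -0.427  1.64 ] [ 1.37885964 -0.06032347  0.98407307]
top 483.6658871613103 318.6451316201933 205.7124216717428 [[0.022, -1.0, -0.016], [-0.99, -0.019, -0.14], [0.139, 0.019, -0.99]] [-0.028  0.627  1.359] [ 0.43209945 -0.04121669  1.43245575]
```

View pics/top0.png

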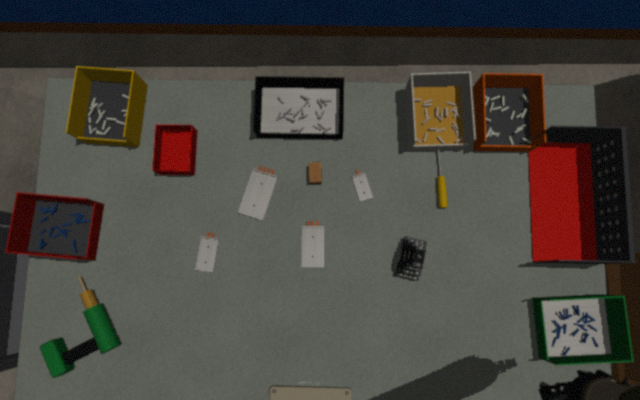

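View pics/scene0.png

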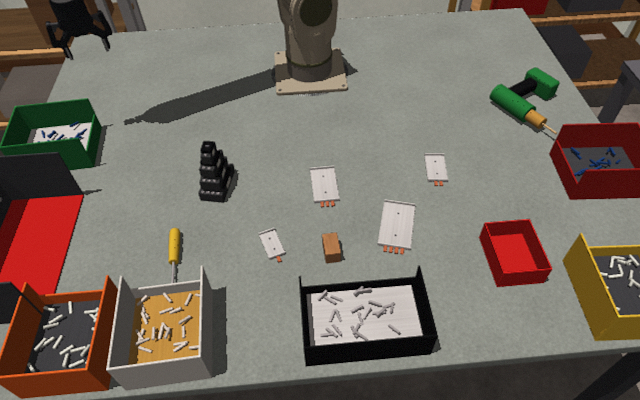

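The top view shows the stack at (410,258), plate four at (258,193), three at (313,246), two at (207,253) and one at (362,186). The carton is at (315,173) and the screwdriver at (442,190). The scene view agrees: stack (212,175), plates three (324,185), two (435,168), four (397,225), one (272,243).

```bash
cat > h.py <<'E'
import numpy as np, cv2, pickle
def cloud(c):
    v,u=np.mgrid[:400,:640]; z=c["range_z"]
    P=np.stack([(u-c["cx"])/c["fx"]*z,(v-c["cy"])/c["fy"]*z,z],-1)
    return (P-c["t"])@c["R"]
def onplane(c,uv,h):
    uv=np.atleast_2d(uv).astype(float)
    d=np.c_[(uv[:,0]-c["cx"])/c["fx"],(uv[:,1]-c["cy"])/c["fy"],np.ones(len(uv))]@c["R"]
    o=-c["R"].T@c["t"]
    return o+d*((h-o[2])/d[:,2])[:,None]
E
python3 - <<'E'
from h import *
S={"top":dict(four=(258,193),three=(313,246),two=(207,253),one=(362,186)),"scene":dict(four=(397,225),three=(324,185),two=(435,168),one=(272,243))}
for n in S:
    c=pickle.load(open(n+"0.pkl","rb")); W=cloud(c)
    hsv=cv2.cvtColor(c["color"],cv2.COLOR_RGB2HSV)
    print(n)
    for k,(u,v) in S[n].items():
        print(k,c["color"][v+2,u+3],c["color"][v,u+35 if k!='one' else u+18])
        m=((hsv[...,2]>150)&(hsv[...,1]<40)).astype(np.uint8)
        lab=cv2.connectedComponents(m)[1]; l=lab[v-4:v+5,u-4:u+5]; l=np.bincount(l[l>0]).argmax()
        M=(lab==l); ys,xs=np.nonzero(M)
        P=onplane(c,np.c_[xs,ys],.005); r=cv2.minAreaRect(P[:,:2].astype(np.float32)*1000)
        print("   n",M.sum(),"rect",np.round(r[0],1),np.round(r[1],1),round(r[2],1),"zmed",np.median(W[M][:,2]).round(4), "cloudxy",np.median(W[M],0).round(4))
    # stack by height
    M=(W[...,2]>.02)&(W[...,2]<.2)&(abs(W[...,0]-.45)<.15)&(W[...,1]<-.1)&(W[...,1]>-.4)
    for a,b in((.03,.05),(.068,.09),(.104,.122),(.142,.16)):
        Q=W[M&(W[...,2]>a)&(W[...,2]<b)]
        if len(Q):
            r=cv2.minAreaRect(Q[:,:2].astype(np.float32)*1000); print(a,len(Q),np.round(r[0],1),np.round(r[1],1),round(r[2],1),np.percentile(Q[:,2],[5,50,95]).round(4))
c=pickle.load(open("top0.pkl","rb")); cv2.imwrite("pics/topcrop.png",cv2.convertScaleAbs(cv2.resize(c["color"][135:295,190:460,::-1],None,fx=2.9,fy=2.9,interpolation=cv2.INTER_CUBIC),alpha=1.5,beta=10))
E
```

```text
top
four [133 131 125] [87 90 83]Traceback (most recent call last):
  File "<stdin>", line 10, in <module>
ValueError: attempt to get argmax of an empty sequence
```

```bash
cat > m.py <<'E'
from h import *
S={"top":dict(four=(258,193),three=(313,246),two=(207,253),one=(362,186)),"scene":dict(four=(397,225),three=(324,185),two=(435,168),one=(272,243))}
for n in S:
    c=pickle.load(open(n+"0.pkl","rb")); W=cloud(c)
    g=c["color"][...,2]; print(n)
    for k,(u,v) in S[n].items():
        a=g[v-5:v+6,u-5:u+6]; bg=np.median(g[v-40:v+41,u-40:u+41]); th=(np.percentile(a,60)+bg)/2
        m=(g>th).astype(np.uint8); m[:v-45]=0;m[v+45:]=0;m[:,:u-45]=0;m[:,u+45:]=0
        m=cv2.morphologyEx(m,cv2.MORPH_OPEN,np.ones((3,3)))
        lab=cv2.connectedComponents(m)[1]; l=lab[v-4:v+5,u-4:u+5]; l=np.bincount(l[l>0]).argmax()
        M=(lab==l); ys,xs=np.nonzero(M)
        P=onplane(c,np.c_[xs,ys],.005); r=cv2.minAreaRect(P[:,:2].astype(np.float32)*1000)
        print(k,"n",M.sum(),"th",th,bg,"rect",np.round(r[0],1),np.round(r[1],1),round(r[2],1),"cloud",np.median(W[M],0).round(4))
    M=(W[...,2]>.02)&(W[...,2]<.2)&(abs(W[...,0]-.45)<.15)&(W[...,1]<-.1)&(W[...,1]>-.4)
    for a,b in((.03,.05),(.068,.09),(.104,.122),(.142,.16)):
        Q=W[M&(W[...,2]>a)&(W[...,2]<b)]
        if len(Q):
            r=cv2.minAreaRect(Q[:,:2].astype(np.float32)*1000); print(a,len(Q),np.round(r[0],1),np.round(r[1],1),round(r[2],1),np.percentile(Q[:,2],[5,50,95]).round(4))
c=pickle.load(open("top0.pkl","rb")); cv2.imwrite("pics/topcrop.png",cv2.convertScaleAbs(cv2.resize(c["color"][135:295,190:460,::-1],None,fx=2.9,fy=2.9,interpolation=cv2.INTER_CUBIC),alpha=1.5,beta=10))
E
python3 m.py
```

```text
top
four n 1154 th 106.5 87.0 rect [663.  171.5] [ 80.  134.7] 74.1 cloud [0.6615 0.171  0.0046]
three n 885 th 109.0 87.0 rect [513.    1.9] [117.7  62.2] 1.2 cloud [0.5124 0.0013 0.0046]
two n 566 th 106.0 87.0 rect [481.4 314.3] [52.6 95.3] 82.8 cloud [0.48   0.3141 0.0044]
one n 337 th 108.5 87.0 rect [ 691.1 -143.1] [75.5 40.8] 18.6 cloud [ 0.6913 -0.1425  0.0051]
0.03 196 [ 483.5 -282.7] [ 64.  115.9] 76.6 [0.0303 0.0349 0.0462]
0.068 146 [ 485.7 -283.8] [52.7 95. ] 81.7 [0.0686 0.074  0.0848]
0.104 139 [ 486.1 -283. ] [38.6 75.8] 74.2 [0.1043 0.1092 0.1176]
0.142 139 [ 486.1 -283.8] [24.9 53.6] 81.3 [0.1431 0.1501 0.1541]
scene
four n 1321 th 165.5 138.0 rect [665.8 172.9] [ 79.2 130.8] 73.4 cloud [0.6676 0.1734 0.0027]
three n 740 th 164.5 136.0 rect [513.4   4.4] [109.9  65.2] 1.0 cloud [0.5139 0.0044 0.0025]
two n 446 th 165.0 136.0 rect [484.3 316.7] [54.  84.5] 82.6 cloud [0.4834 0.3173 0.0026]
one n 382 th 165.0 136.0 rect [ 693.8 -140.2] [71.1 40.9] 16.6 cloud [ 0.6926 -0.1404  0.0026]
0.03 215 [ 496.2 -263.3] [ 49.1 126.1] 53.3 [0.0305 0.0386 0.0483]
0.068 193 [ 488.2 -280.9] [49.  93.8] 79.9 [0.0685 0.0779 0.0886]
0.104 144 [ 494.5 -275.7] [35.8 75.5] 46.8 [0.1046 0.1121 0.1211]
0.142 125 [ 485.9 -282.7] [26.6 36.6] 80.5 [0.1433 0.1475 0.1506]
```

View pics/topcrop.png

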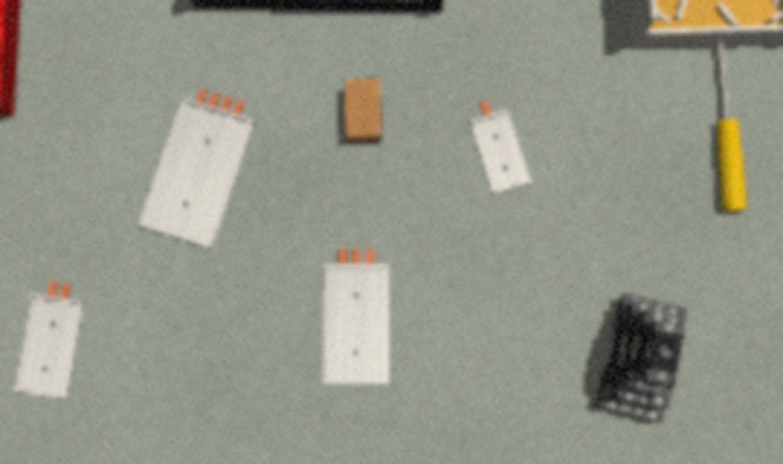

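```bash
cat > go.py <<'E'
# usage: go.py x y z yaw_deg  -> delta in tool axes, turn
import sys
from workcell import *
import numpy as np
from scipy.spatial.transform import Rotation as R
def delta(p,yaw,o=None):
    o=o or get_obs(); A=R.from_quat(o["ee_rot"])
    B=R.from_euler("z",yaw,degrees=True)*R.from_euler("x",180,degrees=True)
    return A.inv().apply(np.array(p)-o["position"]),(A.inv()*B).as_rotvec()
if __name__=="__main__":
    a=list(map(float,sys.argv[1:])); o=get_obs()
    for i in range(0,len(a),4):
        d,t=delta(a[i:i+3],a[i+3],o); print("d",d.round(4),"turn",t.round(4))
    print(round(float(o["clock"]),2),o["position"].round(4),"yaw",R.from_quat(o["ee_rot"]).as_matrix()[:2,0].round(4),"j",o["joint_pos"].round(2),"F",o["ft_force"].round(1),"w",o["grip_width"].round(3),"gf",o["grasp_force"].round(1))
E
python3 go.py .486 -.283 .27 -10
python3 -c "
from workcell import *; c=camera('wrist');print(c['tool_from_camera'].round(3),c['fx'],c['cx'],c['cy'])"
```

```text
d [ 0.3716 -0.2025 -0.0612] turn [-1.200e-03  4.000e-04  4.963e-01]
[[ 0.001 -0.948 -0.318  0.081]
 [ 1.     0.001 -0.001  0.   ]
 [ 0.001 -0.318  0.948 -0.164]
 [ 0.     0.     0.     1.   ]] 309.70691628693146 319.6539089207704 203.31991002967735Traceback (most recent call last):
  File "go.py", line 14, in <module>
    print(round(float(o["clock"]),2),o["position"].round(4),"yaw",R.from_quat(o["ee_rot"]).as_matrix()[:2,0].round(4),"j",o["joint_pos"].round(2),"F",o["ft_force"].round(1),"w",o["grip_width"].round(3),"gf",o["grasp_force"].round(1))
                                                                                                                                                                                 ^^^^^^^^^^^^^^^^^^^^^
AttributeError: 'float' object has no attribute 'round'
```

```bash
sed -i 's/o\["grip_width"\].round(3)/round(o["grip_width"],3)/; s/o\["grasp_force"\].round(1)/round(o["grasp_force"],1)/' go.py; python3 go.py .42 -.272 .27 -10
```

```text
d [ 0.3124 -0.2339 -0.061 ] turn [-1.000e-03  3.000e-04  4.964e-01]
0.15 [ 0.1976 -0.5926  0.2087] yaw [0.9487 0.3163] j [ 1.23  0.33 -0.06  1.46  0.02  1.35 -0.09] F [ 0.2 -0.5 -0.2] w 1.001 gf 0.0
```

Units first: shifts go in shares of 0.75 m and turns go in shares of 2 pi rad. So 0.31 m is 0.4133, -0.061 m is -0.0813, 0.496 rad is 0.0789.

Emit:
move_arm --plan '[{"delta_pos": [0.0533, -0.04, -0.0533], "turn": [0, 0, 0.0159], "fingers": 0}, {"delta_pos": [0.4133, -0.312, -0.0813], "turn": [0, 0, 0.0789], "fingers": 0}, {"delta_pos": [0.4133, -0.312, -0.0813], "turn": [0, 0, 0.0789], "fingers": 0}, {"delta_pos": [0.4133, -0.312, -0.0813], "turn": [0, 0, 0.0789], "fingers": 0}, {"delta_pos": [0.4133, -0.312, -0.0813], "turn": [0, 0, 0.0789], "fingers": 0}, {"delta_pos": [0.4133, -0.312, -0.0813], "turn": [0, 0, 0.0789], "fingers": 0}, {"delta_pos": [0.4133, -0.312, -0.0813], "turn": [0, 0, 0.0789], "fingers": 0}, {"delta_pos": [0.4133, -0.312, -0.0813], "turn": [0, 0, 0.0789], "fingers": 0}, {"delta_pos": [0.4133, -0.312, -0.0813], "turn": [0, 0, 0.0789], "fingers": 0}, {"delta_pos": [0.4133, -0.312, -0.0813], "turn": [0, 0, 0.0789], "fingers": 0}]'

```text
clock: 1.4
position: [0.417, -0.2741, 0.2701]
ee_rot: [0.996, -0.088, -0.0, 0.0]
ft_force: [-0.0, -0.2, -0.4]
grip_width: 0.996
grasp_force: 0.0
```

```bash
cat > w.py <<'E'
from h import *
from workcell import *
from scipy.spatial.transform import Rotation as R
def shot(name):
    o=get_obs(); c=camera("wrist"); T=np.eye(4); T[:3,:3]=R.from_quat(o["ee_rot"]).as_matrix(); T[:3,3]=o["position"]
    c["T"]=T@c["tool_from_camera"]; pickle.dump(c,open(name+".pkl","wb")); cv2.imwrite(f"pics/{name}.png",cv2.convertScaleAbs(c["color"][...,::-1],alpha=1.5,beta=15)); return c
def rays(c,uv):
    uv=np.asarray(uv,float); x=(uv[...,0]-c["cx"])/c["fx"]; y=(uv[...,1]-c["cy"])/c["fy"]; th=np.hypot(x,y)+1e-9
    return np.stack([np.sin(th)*x/th,np.sin(th)*y/th,np.cos(th)],-1)
def wplane(c,uv,h):
    d=rays(c,np.atleast_2d(uv))@c["T"][:3,:3].T; o=c["T"][:3,3]; return o+d*((h-o[2])/d[:,2])[:,None]
def wcloud(c):
    v,u=np.mgrid[:400,:640]; r=rays(c,np.stack([u,v],-1)); P=r/r[...,2:]*c["range_z"][...,None]
    return P@c["T"][:3,:3].T+c["T"][:3,3]
def layers(W,zs,ctr=(.486,-.283)):
    near=np.hypot(W[...,0]-ctr[0],W[...,1]-ctr[1])<.09
    for a,b in zs:
        Q=W[near&(W[...,2]>a)&(W[...,2]<b)]
        if len(Q)<20: continue
        r=cv2.minAreaRect(Q[:,:2].astype(np.float32)*1000); print(a,len(Q),np.round(r[0],1),np.round(r[1],1),round(r[2],1),np.percentile(Q[:,2],[5,50,95]).round(4))
E
python3 - <<'E'
from w import *
c=shot("w1"); W=wcloud(c)
layers(W,((.025,.046),(.063,.085),(.1,.121),(.136,.16)))
E
python3 go.py .486 -.283 .27 -10
```

```text
0.025 887 [ 481.9 -283.3] [ 65.  116.4] 77.0 [0.0286 0.0314 0.0409]
0.063 944 [ 483.7 -283.6] [51.4 97. ] 80.7 [0.0666 0.0689 0.0786]
0.1 1011 [ 483.9 -283.2] [38.9 75.7] 75.7 [0.1028 0.1055 0.1147]
0.136 1546 [ 483.5 -283.4] [25.1 54.9] 80.2 [0.1389 0.1487 0.1507]
d [ 0.0695 -0.0032  0.0001] turn [ 0.      0.0004 -0.0018]
1.45 [ 0.417  -0.274   0.2701] yaw [ 0.9845 -0.1754] j [ 0.79  0.04 -0.31  1.67  0.01  1.43 -1.27] F [ 0.2 -0.2 -0.1] w 1.001 gf 0.0
```

View pics/w1.png

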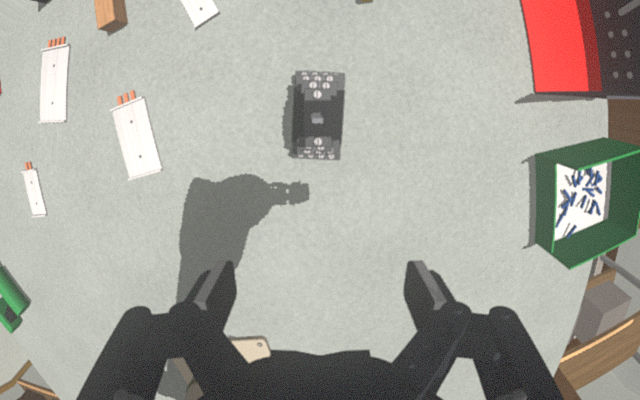

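Wrist view: the stack is at (318,115), fully visible and aligned. Layer sizes and heights match the text (40/78/114/150 mm). The one-pole breaker is at (0.4835, -0.2834), yaw -9.8°.

```bash
python3 go.py .4835 -.2834 .20 -9.8 .4835 -.2834 .13 -9.8
```

```text
d [ 0.0671 -0.0024  0.0701] turn [ 0.      0.0004 -0.0053]
d [ 0.0672 -0.0024  0.1401] turn [ 0.      0.0004 -0.0053]
1.45 [ 0.417  -0.274   0.2701] yaw [ 0.9845 -0.1754] j [ 0.79  0.04 -0.31  1.67  0.01  1.43 -1.27] F [ 0.2 -0.2 -0.1] w 1.001 gf 0.0
```

To row units: 0.14 m is 0.1867, 0.13 m is 0.1733, -0.005 rad is -0.0008.

Emit:
move_arm --plan '[{"delta_pos": [0.0533, -0.0013, 0.0267], "turn": [0, 0, -0.0008], "fingers": 0}, {"delta_pos": [0.0893, -0.0032, 0.0667], "turn": [0, 0, -0.0008], "fingers": 0}, {"delta_pos": [0.0893, -0.0032, 0.08], "turn": [0, 0, -0.0008], "fingers": 0}, {"delta_pos": [0.0893, -0.0032, 0.12], "turn": [0, 0, -0.0008], "fingers": 0}, {"delta_pos": [0.0893, -0.0032, 0.1533], "turn": [0, 0, -0.0008], "fingers": 0}, {"delta_pos": [0.0893, -0.0032, 0.1733], "turn": [0, 0, -0.0008], "fingers": 0}, {"delta_pos": [0.0893, -0.0032, 0.1867], "turn": [0, 0, -0.0008], "fingers": 0}, {"delta_pos": [0.0893, -0.0032, 0.1867], "turn": [0, 0, -0.0008], "fingers": 0}, {"delta_pos": [0.0893, -0.0032, 0.1867], "turn": [0, 0, -0.0008], "fingers": 0}]'

```text
clock: 2.58
position: [0.4846, -0.2824, 0.1312]
ee_rot: [0.996, -0.085, 0.001, 0.0]
ft_force: [-1.2, -0.4, 0.2]
grip_width: 0.999
grasp_force: 0.0
```

```bash
python3 go.py .4835 -.2834 .13 -9.8; python3 -c "
from w import *
shot('w2')"
```

```text
d [-0.0009  0.0012  0.0012] turn [ 0.0005 -0.0013  0.0018]
2.58 [ 0.4846 -0.2824  0.1312] yaw [ 0.9857 -0.1684] j [ 0.73  0.27 -0.33  1.72  0.09  1.17 -1.37] F [-1.2 -0.4  0.2] w 0.999 gf 0.0
```

View pics/w2.png

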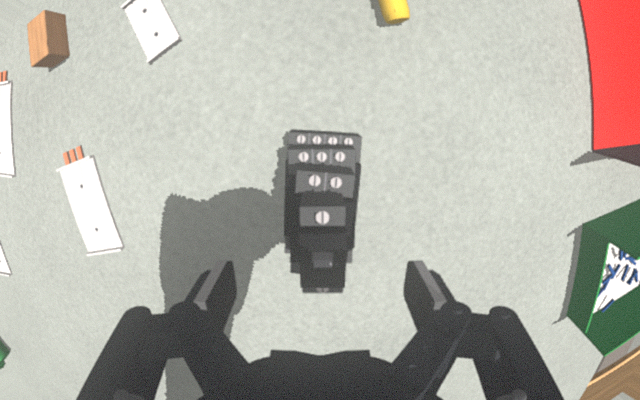

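The breaker sits midway between the pads (block at column 322, pads at 222 and 418). Closing.

To row units: -0.001 m is -0.0013.

Emit:
move_arm --plan '[{"delta_pos": [-0.0013, 0.0013, 0.0013], "turn": [0, 0, 0], "fingers": 0.5}, {"delta_pos": [-0.0013, 0.0013, 0.0013], "turn": [0, 0, 0], "fingers": 0.6}, {"delta_pos": [-0.0013, 0.0013, 0.0013], "turn": [0, 0, 0], "fingers": 1}, {"delta_pos": [-0.0013, 0.0013, 0.0013], "turn": [0, 0, 0], "fingers": 1}, {"delta_pos": [-0.0013, 0.0013, 0.0013], "turn": [0, 0, 0], "fingers": 1}, {"delta_pos": [-0.0013, 0.0013, 0.0013], "turn": [0, 0, 0], "fingers": 1}, {"delta_pos": [-0.0013, 0.0013, 0.0013], "turn": [0, 0, 0], "fingers": 1}, {"delta_pos": [-0.0013, 0.0013, 0.0013], "turn": [0, 0, 0], "fingers": 1}]' --force 40

```text
clock: 3.62
position: [0.483, -0.283, 0.1293]
ee_rot: [0.996, -0.084, 0.0, 0.0]
ft_force: [0.5, 0.2, 0.3]
grip_width: 0.003
grasp_force: 0.0
```

```bash
python3 -c "
from w import *
c=shot('w3'); print(get_obs())
t=camera('top');cv2.imwrite('pics/a.png',t['color'][...,::-1]); W=cloud(t); layers(W,((.025,.046),(.063,.085),(.1,.121),(.136,.16)))"
```

```text
{'clock': 3.675, 'joint_pos': array([ 0.73400018,  0.26925466, -0.33197992,  1.72459036,  0.09464403,
        1.16335902, -1.36438374]), 'joint_velocities': array([-0.00052256,  0.00130604, -0.00010473,  0.00131514, -0.00025824,
        0.00071613, -0.00011684]), 'tau': array([-1.04569001e-03, -5.43590856e+01, -2.75312059e+00, -3.67130291e+01,
        1.56451156e-02,  1.43757923e-03,  2.52971830e-05]), 'position': array([ 0.48303818, -0.28296403,  0.12934129]), 'ee_rot': array([ 9.96425231e-01, -8.44793229e-02,  2.54514916e-05,  4.52484002e-05]), 'ft_force': array([-0.4123113 ,  1.22331031,  0.36708993]), 'torque': array([0.01138527, 0.05191427, 0.0176732 ]), 'grasp_force': 0.0, 'grip_width': -0.001840983248033139}
0.025 192 [ 485.3 -277.3] [ 53.8 116.8] 78.3 [0.0266 0.0321 0.0445]
0.063 138 [ 487.1 -276.6] [37.1 95.8] 80.7 [0.0645 0.0695 0.0814]
0.1 102 [ 487.7 -272.2] [27.2 78.4] 86.8 [0.1009 0.106  0.1158]
0.136 27 [ 485.7 -274.1] [55.5 10.9] 1.0 [0.1374 0.1416 0.152 ]
```

View pics/w3.png

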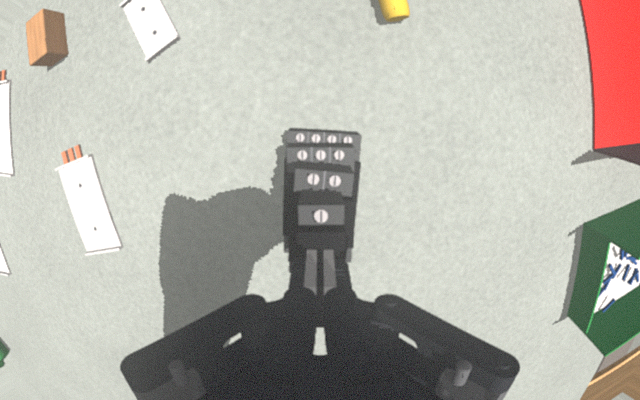

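```bash
python3 -c "
from w import *
for n in('w2','w3'):
  c=pickle.load(open(n+'.pkl','rb')); W=wcloud(c); T=np.linalg.inv(c['T']@np.linalg.inv(c['tool_from_camera']))
  for u,v in ((322,217),(300,200),(322,240),(311,255),(311,270),(311,285),(320,260),(320,275),(320,285),(330,270),(222,270),(210,295),(320,310)):
    print(n,u,v,W[v,u].round(4),'tool',(T[:3,:3]@W[v,u]+T[:3,3]).round(4))
img=cv2.imread('pics/w3.png')[190:340,250:390]; cv2.imwrite('pics/w3c.png',cv2.convertScaleAbs(cv2.resize(img,None,fx=4,fy=4,interpolation=2),alpha=2.0,beta=10))
"
```

```text
w2 322 217 [ 0.506  -0.2877  0.142 ] tool [ 0.022   0.0016 -0.0107]
w2 300 200 [ 0.5088 -0.2747  0.1143] tool [ 0.0225 -0.0117  0.0169]
w2 322 240 [ 0.4958 -0.286   0.1487] tool [ 0.0117  0.0016 -0.0174]
w2 311 255 [ 0.4871 -0.2785  0.1469] tool [ 0.0018 -0.0043 -0.0157]
w2 311 270 [ 0.4791 -0.2771  0.1493] tool [-0.0063 -0.0043 -0.0181]
w2 311 285 [ 0.4698 -0.2754  0.15  ] tool [-0.0157 -0.0044 -0.0188]
w2 320 260 [ 0.4844 -0.283   0.1491] tool [-0.0001  0.0006 -0.0179]
w2 320 275 [ 0.4755 -0.2815  0.15  ] tool [-0.0091  0.0006 -0.0188]
w2 320 285 [ 0.4691 -0.2804  0.1502] tool [-0.0156  0.0006 -0.019 ]
w2 330 270 [ 0.477  -0.2873  0.1487] tool [-0.0067  0.0061 -0.0174]
w2 222 270 [ 0.5018 -0.2408  0.1785] tool [ 0.01   -0.0439 -0.0473]
w2 210 295 [ 0.5018 -0.2414  0.1986] tool [ 0.0101 -0.0433 -0.0673]
w2 320 310 [ 0.335  -0.2578  0.0004] tool [-0.1518  0.0009  0.1306]
w3 322 217 [ 0.505  -0.2884  0.1416] tool [ 0.0226  0.0016 -0.0123]
w3 300 200 [ 0.5134 -0.2776  0.1325] tool [ 0.029  -0.0104 -0.0032]
w3 322 240 [ 0.4959 -0.2868  0.1503] tool [ 0.0134  0.0016 -0.021 ]
w3 311 255 [ 0.4938 -0.281   0.161 ] tool [ 0.0103 -0.0038 -0.0316]
w3 311 270 [ 0.4939 -0.2814  0.1753] tool [ 0.0104 -0.0034 -0.046 ]
w3 311 285 [ 0.4939 -0.2817  0.1875] tool [ 0.0105 -0.0031 -0.0582]
w3 320 260 [ 0.4936 -0.2854  0.1669] tool [ 0.0108  0.0006 -0.0376]
w3 320 275 [ 0.4934 -0.2853  0.1799] tool [ 0.0107  0.0006 -0.0506]
w3 320 285 [ 0.4934 -0.2853  0.1877] tool [ 0.0106  0.0006 -0.0583]
w3 330 270 [ 0.4922 -0.2896  0.1749] tool [ 0.0102  0.005  -0.0456]
w3 222 270 [ 4.054e-01 -1.573e-01 -1.000e-04] tool [-0.0977 -0.1108  0.1294]
w3 210 295 [ 0.3732 -0.1307  0.0006] tool [-0.1339 -0.1317  0.1287]
w3 320 310 [ 0.4808 -0.2832  0.188 ] tool [-0.0022  0.0006 -0.0587]
```

View pics/w3c.png

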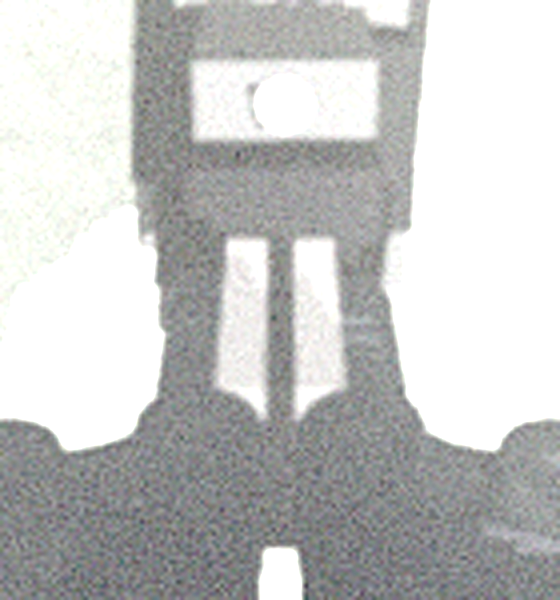

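```bash
python3 -c "
from w import *
for n,ylo,yhi in(('w2',.03,.06),('w3',.0,.0105)):
  c=pickle.load(open(n+'.pkl','rb')); W=wcloud(c); Ti=np.linalg.inv(c['T']@np.linalg.inv(c['tool_from_camera'])); L=W@Ti[:3,:3].T+Ti[:3,3]
  ok=(c['range_z']>0.05)&(L[...,2]<-.02)&(abs(L[...,1])>ylo)&(abs(L[...,1])<yhi)&(L[...,0]>.008)&(L[...,0]<.0125)
  vv,uu=np.nonzero(ok)
  print(n,ok.sum(),np.sort(L[ok][:,2])[-12:].round(4), vv.min(), L[ok][:,0].max(),[ (u,v,L[v,u].round(4)) for v,u in list(zip(vv,uu))[:4]])
"
```

```text
w2 5118 [-0.0389 -0.0386 -0.0386 -0.0385 -0.0384 -0.0384 -0.0381 -0.0379 -0.0378
 -0.0375 -0.0364 -0.0362] 261 0.012499106522613213 [(np.int64(217), np.int64(261), array([ 0.0101, -0.0488, -0.0394])), (np.int64(218), np.int64(261), array([ 0.0108, -0.0478, -0.0406])), (np.int64(219), np.int64(261), array([ 0.0101, -0.0477, -0.0393])), (np.int64(220), np.int64(261), array([ 0.0097, -0.0475, -0.0386]))]
w3 4787 [-0.0201 -0.0201 -0.0201 -0.02   -0.02   -0.02   -0.02   -0.02   -0.02
 -0.02   -0.02   -0.02  ] 241 0.012488005776875588 [(np.int64(301), np.int64(241), array([ 0.0124, -0.0092, -0.0203])), (np.int64(302), np.int64(241), array([ 0.0123, -0.0087, -0.0201])), (np.int64(304), np.int64(241), array([ 0.0123, -0.0077, -0.0201])), (np.int64(305), np.int64(241), array([ 0.0123, -0.0071, -0.0201]))]
```

To row units: -0.01 m is -0.0133.

Emit:
move_arm --plan '[{"delta_pos": [0, 0, -0.0133], "turn": [0, 0, 0], "fingers": 0}, {"delta_pos": [0, 0, -0.0133], "turn": [0, 0, 0], "fingers": 0}, {"delta_pos": [0, 0, -0.0133], "turn": [0, 0, 0], "fingers": 0}, {"delta_pos": [0, 0, -0.0133], "turn": [0, 0, 0], "fingers": 0}, {"delta_pos": [0, 0, -0.0133], "turn": [0, 0, 0], "fingers": 0}, {"delta_pos": [0, 0, -0.0133], "turn": [0, 0, 0], "fingers": 0}]'

```text
clock: 4.47
position: [0.483, -0.2829, 0.1392]
ee_rot: [0.996, -0.084, -0.0, 0.0]
ft_force: [0.5, 0.2, -0.2]
grip_width: 1.002
grasp_force: 0.0
```

The crop shows the shut fingers standing above the breaker. By depth, the tips are at tool z ≈ -25 mm shut and -38 mm open, about 36 mm short of the stated tip reach. I'll use these measured values and go deeper.

To row units: 0.046 m is 0.0613, 0.025 m is 0.0333.

Emit:
move_arm --plan '[{"delta_pos": [0, 0, 0.0133], "turn": [0, 0, 0], "fingers": 0}, {"delta_pos": [0, 0, 0.0333], "turn": [0, 0, 0], "fingers": 0}, {"delta_pos": [0, 0, 0.0507], "turn": [0, 0, 0], "fingers": 0}, {"delta_pos": [0, 0, 0.0613], "turn": [0, 0, 0], "fingers": 0}, {"delta_pos": [0, 0, 0.0613], "turn": [0, 0, 0], "fingers": 0}, {"delta_pos": [0, 0, 0.0613], "turn": [0, 0, 0], "fingers": 0}]'

```text
clock: 5.22
position: [0.4833, -0.2831, 0.0937]
ee_rot: [0.996, -0.084, 0.0, 0.0]
ft_force: [0.1, -0.3, -1.1]
grip_width: 0.999
grasp_force: 0.0
```

```bash
python3 go.py .4835 -.2834 .093 -9.8; cat >> w.py <<'E'
def tips(c):
    W=wcloud(c); Ti=np.linalg.inv(c['T']@np.linalg.inv(c['tool_from_camera'])); L=W@Ti[:3,:3].T+Ti[:3,3]
    for s in(-1,1):
        ok=(L[...,2]<-.022)&(s*L[...,1]>.012)&(s*L[...,1]<.06)&(L[...,0]>.008)&(L[...,0]<.0125)&(W[...,2]>0.002)
        Q=L[ok]; z=np.percentile(Q[:,2],99.5); q=Q[Q[:,2]>z-.004]; print("tip",s,"tool z",z.round(4),"y",(s*q[:,1]).min().round(4),"world z",(c['T']@np.linalg.inv(c['tool_from_camera'])@[0,0,z,1])[2].round(4))
E
python3 -c "
from w import *
c=shot('w4'); tips(c); layers(wcloud(c),((.063,.085),(.1,.121),(.136,.151)))"
```

```text
d [0.0002 0.0003 0.0007] turn [ 0.0002 -0.0006  0.0018]
5.22 [ 0.4833 -0.2831  0.0937] yaw [ 0.9857 -0.1684] j [ 0.73  0.31 -0.33  1.76  0.11  1.09 -1.38] F [ 0.1 -0.3 -1.1] w 0.999 gf 0.0
tip -1 tool z -0.0398 y 0.042 world z 0.1335
tip 1 tool z -0.0399 y 0.0428 world z 0.1335
0.063 2643 [ 484.1 -284.1] [51.4 96.8] 80.8 [0.0657 0.0683 0.0796]
0.1 3440 [ 484.7 -283.4] [38.5 76.7] 75.6 [0.1026 0.1047 0.1157]
0.136 7605 [ 485.5 -281.9] [101.7  60.9] 54.3 [0.1383 0.1476 0.1504]
```

Emit:
move_arm --plan '[{"delta_pos": [0, 0, 0], "turn": [0, 0, 0], "fingers": 0.5}, {"delta_pos": [0, 0, 0], "turn": [0, 0, 0], "fingers": 0.6}, {"delta_pos": [0, 0, 0], "turn": [0, 0, 0], "fingers": 1}, {"delta_pos": [0, 0, 0], "turn": [0, 0, 0], "fingers": 1}, {"delta_pos": [0, 0, 0], "turn": [0, 0, 0], "fingers": 1}, {"delta_pos": [0, 0, 0], "turn": [0, 0, 0], "fingers": 1}, {"delta_pos": [0, 0, 0], "turn": [0, 0, 0], "fingers": 1}]' --force 40

```text
clock: 6.15
position: [0.4832, -0.2831, 0.0935]
ee_rot: [0.996, -0.085, 0.0, 0.0]
ft_force: [-0.6, -0.1, 2.5]
grip_width: 0.286
grasp_force: 39.9
```

```bash
python3 go.py .60 -.17 .15 17.5
```

```text
d [ 0.0961 -0.1311 -0.0565] turn [ 3.000e-04 -3.000e-04 -4.747e-01]
6.15 [ 0.4832 -0.2831  0.0935] yaw [ 0.9857 -0.1684] j [ 0.73  0.31 -0.33  1.76  0.11  1.09 -1.38] F [-0.6 -0.1  2.5] w 0.286 gf 39.9
```

To row units: -0.131 m is -0.1747, -0.11 m is -0.1467, -0.475 rad is -0.0756.

Emit:
move_arm --plan '[{"delta_pos": [0, 0, -0.02], "turn": [0, 0, 0], "fingers": 1}, {"delta_pos": [0, 0, -0.0533], "turn": [0, 0, 0], "fingers": 1}, {"delta_pos": [0.0267, -0.04, -0.0733], "turn": [0, 0, -0.0159], "fingers": 1}, {"delta_pos": [0.0667, -0.0933, -0.0747], "turn": [0, 0, -0.0398], "fingers": 1}, {"delta_pos": [0.1067, -0.1467, -0.0747], "turn": [0, 0, -0.0637], "fingers": 1}, {"delta_pos": [0.128, -0.1747, -0.0747], "turn": [0, 0, -0.0756], "fingers": 1}, {"delta_pos": [0.128, -0.1747, -0.0747], "turn": [0, 0, -0.0756], "fingers": 1}, {"delta_pos": [0.128, -0.1747, -0.0747], "turn": [0, 0, -0.0756], "fingers": 1}]'

```text
clock: 7.15
position: [0.5991, -0.171, 0.1495]
ee_rot: [0.988, 0.151, -0.0, 0.0]
ft_force: [0.1, -0.2, -1.2]
grip_width: 0.291
grasp_force: 39.5
```

```bash
cat >> w.py <<'E'
def plate(c,xy,L,Wd):
    "bright plate near xy: rect from wrist colour on plane z=5mm, and depth height"
    g=c["color"].min(-1); v,u=np.mgrid[:400,:640]; P=wplane(c,np.stack([u,v],-1).reshape(-1,2),.005).reshape(400,640,3); W=wcloud(c)
    near=(np.hypot(P[...,0]-xy[0],P[...,1]-xy[1])<L/2+.03)&(abs(W[...,2])<.02)
    th=cv2.threshold(g[near].reshape(-1,1),0,255,cv2.THRESH_OTSU)[0]
    m=cv2.morphologyEx((near&(g>th)).astype(np.uint8),cv2.MORPH_OPEN,np.ones((3,3)))
    n,lab,st,_=cv2.connectedComponentsWithStats(m); l=1+st[1:,4].argmax(); M=lab==l
    r=cv2.minAreaRect(P[M][:,:2].astype(np.float32)*1000); B=cv2.boxPoints(r)
    e=max((B[1]-B[0],B[2]-B[1]),key=np.linalg.norm); a=np.degrees(np.arctan2(e[1],e[0])); a=(a+90)%180-90
    print("plate",np.round(r[0],1),np.round(r[1],1),"yaw",round(a,1),"z",np.median(W[M][:,2]).round(4),"n",M.sum(),"th",th)
E
python3 -c "
from w import *
c=shot('w5'); plate(c,(.692,-.142),.08,.041)
print(get_obs()['grasp_force'])"
```

```text
plate [ 688.4 -142.4] [75.5 41. ] yaw 17.8 z 0.0037 n 3018 th 162.0
39.467559456825256
```

View pics/w5.png

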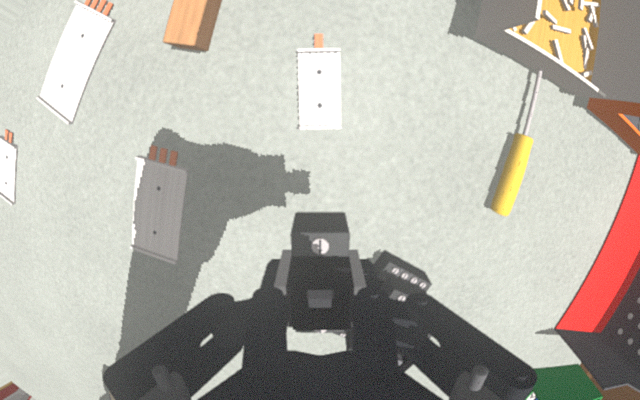

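Wrist view: the breaker is held squarely at (320,260). Plate one is ahead, with corners about (297,48)-(341,130) and holes at (319,72) and (319,105).

```bash
python3 -c "
from w import *
c=pickle.load(open('w5.pkl','rb'))
a=wplane(c,[(319.5,72),(319.5,105)],.004); print(a.round(4),a.mean(0).round(4))
e=wplane(c,[(319,48.5)],.010),wplane(c,[(320,129.5)],.010); print(np.linalg.norm(e[0]-e[1]),(e[0]+e[1])/2)
W=wcloud(c); Ti=np.linalg.inv(c['T']@np.linalg.inv(c['tool_from_camera'])); L=W@Ti[:3,:3].T+Ti[:3,3]
ok=(abs(L[...,1])<.02)&(L[...,2]>-.06)&(L[...,2]<.03)&(abs(L[...,0])<.045)
for (u,v) in ((320,246),(300,220),(340,220),(320,270),(320,325),(320,215)): print(u,v,L[v,u].round(4))
"
python3 go.py .689 -.142 .13 17.6 .689 -.142 .0835 17.6
```

```text
[[ 0.7061 -0.1372  0.004 ]
 [ 0.6745 -0.1472  0.004 ]] [ 0.6903 -0.1422  0.004 ]
0.08007183615430884 [[ 0.68973421 -0.14237985  0.01      ]]
320 246 [ 0.0236  0.0003 -0.0486]
300 220 [ 0.0286 -0.0089 -0.0319]
340 220 [ 0.0286  0.0095 -0.0319]
320 270 [ 0.0164  0.0003 -0.0561]
320 325 [-0.0132  0.0003 -0.0561]
320 215 [ 0.0286  0.0003 -0.0255]
d [ 0.0947 -0.0012  0.0195] turn [ 0.0007  0.0006 -0.0038]
d [ 0.0947 -0.0012  0.066 ] turn [ 0.0007  0.0006 -0.0038]
7.2 [ 0.599  -0.1714  0.1496] yaw [0.9543 0.2987] j [ 0.56  0.4  -0.46  1.53  0.18  1.26 -1.19] F [-0.7 -0.8 -1.3] w 0.294 gf 39.5
```

```bash
python3 go.py .6895 -.1423 .05 17.7 .6895 -.1423 -.0155 17.7
```

```text
d [ 0.0951 -0.0008  0.0995] turn [ 0.0007  0.0006 -0.0056]
d [ 0.0952 -0.0008  0.165 ] turn [ 0.0007  0.0006 -0.0056]
7.2 [ 0.599  -0.1714  0.1496] yaw [0.9543 0.2987] j [ 0.56  0.4  -0.46  1.53  0.18  1.26 -1.19] F [-0.7 -0.8 -1.3] w 0.294 gf 39.5
```

To row units: 0.161 m is 0.2147, 0.06 m is 0.08, -0.005 rad is -0.0008.

Emit:
move_arm --plan '[{"delta_pos": [0.0533, 0, 0], "turn": [0, 0, 0], "fingers": 1}, {"delta_pos": [0.1067, -0.0013, 0.0267], "turn": [0, 0, -0.0008], "fingers": 1}, {"delta_pos": [0.1267, -0.0013, 0.08], "turn": [0, 0, -0.0008], "fingers": 1}, {"delta_pos": [0.1267, -0.0013, 0.1333], "turn": [0, 0, -0.0008], "fingers": 1}, {"delta_pos": [0.1267, -0.0013, 0.1733], "turn": [0, 0, -0.0008], "fingers": 1}, {"delta_pos": [0.1267, -0.0013, 0.2], "turn": [0, 0, -0.0008], "fingers": 1}, {"delta_pos": [0.1267, -0.0013, 0.2133], "turn": [0, 0, -0.0008], "fingers": 1}, {"delta_pos": [0.1267, -0.0013, 0.2147], "turn": [0, 0, -0.0008], "fingers": 1}, {"delta_pos": [0.1267, -0.0013, 0.2147], "turn": [0, 0, -0.0008], "fingers": 1}]'

```text
clock: 8.32
position: [0.6908, -0.1406, -0.0104]
ee_rot: [0.988, 0.155, 0.001, 0.0]
ft_force: [-0.1, 0.1, -1.9]
grip_width: 0.287
grasp_force: 39.5
```

```bash
python3 go.py .690 -.1423 -.0155 17.7
```

```text
d [-0.0012  0.0013  0.0051] turn [ 0.0009 -0.0015  0.0016]
8.32 [ 0.6908 -0.1406 -0.0104] yaw [0.9522 0.3056] j [ 0.42  0.72 -0.41  1.41  0.31  1.07 -1.31] F [-0.1  0.1 -1.9] w 0.287 gf 39.5
```

To row units: 0.003 m is 0.004, 0.001 m is 0.0013, 0.001 rad is 0.0002.

Emit:
move_arm --plan '[{"delta_pos": [0, 0.0013, 0.0013], "turn": [0, 0, 0.0002], "fingers": 1}, {"delta_pos": [-0.0007, 0.0013, 0.0027], "turn": [0, 0, 0.0002], "fingers": 1}, {"delta_pos": [-0.0007, 0.0013, 0.0033], "turn": [0, 0, 0.0002], "fingers": 1}, {"delta_pos": [-0.0007, 0.0013, 0.004], "turn": [0, 0, 0.0002], "fingers": 1}, {"delta_pos": [-0.0007, 0.0013, 0.004], "turn": [0, 0, 0.0002], "fingers": 1}]'

```text
clock: 8.95
position: [0.6898, -0.1415, -0.0147]
ee_rot: [0.988, 0.154, 0.0, -0.0]
ft_force: [0.3, 0.5, -1.1]
grip_width: 0.285
grasp_force: 39.5
```

```bash
python3 go.py .690 -.1423 -.0155 17.7
```

```text
d [-0.0001  0.0008  0.0008] turn [-0.     -0.      0.0009]
8.95 [ 0.6898 -0.1415 -0.0147] yaw [0.9524 0.3049] j [ 0.42  0.73 -0.41  1.41  0.31  1.07 -1.31] F [ 0.3  0.5 -1.1] w 0.285 gf 39.5
```

To row units: 0.001 m is 0.0013, 0.0008 m is 0.0011.

Emit:
move_arm --plan '[{"delta_pos": [0, 0.0011, 0.0007], "turn": [0, 0, 0], "fingers": 1}, {"delta_pos": [0, 0.0011, 0.0013], "turn": [0, 0, 0], "fingers": 1}, {"delta_pos": [0, 0.0011, 0.0013], "turn": [0, 0, 0], "fingers": 1}]'

```text
clock: 9.32
position: [0.69, -0.1423, -0.0158]
ee_rot: [0.988, 0.154, -0.0, 0.0]
ft_force: [-0.1, 0.3, -1.1]
grip_width: 0.288
grasp_force: 39.5
```

To row units: 0.0009 m is 0.0012, 0.0005 m is 0.0007.

Emit:
move_arm --plan '[{"delta_pos": [0, 0, 0.0007], "turn": [0, 0, 0], "fingers": 1}, {"delta_pos": [0, 0, 0.0007], "turn": [0, 0, 0], "fingers": 1}, {"delta_pos": [0, 0, 0.0012], "turn": [0, 0, 0], "fingers": 1}, {"delta_pos": [0, 0, 0.0012], "turn": [0, 0, 0], "fingers": 1}]'

```text
clock: 9.82
position: [0.6901, -0.1423, -0.0164]
ee_rot: [0.988, 0.154, 0.0, 0.0]
ft_force: [-0.6, 0.3, 0.4]
grip_width: 0.291
grasp_force: 39.7
```

To row units: -0.17 m is -0.2267, -0.15 m is -0.2.

Emit:
move_arm --plan '[{"delta_pos": [0, 0, 0], "turn": [0, 0, 0], "fingers": 0.6}, {"delta_pos": [0, 0, 0], "turn": [0, 0, 0], "fingers": 0.4}, {"delta_pos": [0, 0, 0], "turn": [0, 0, 0], "fingers": 0}, {"delta_pos": [0, 0, 0], "turn": [0, 0, 0], "fingers": 0}, {"delta_pos": [0, 0, 0], "turn": [0, 0, 0], "fingers": 0}, {"delta_pos": [0, 0, -0.0267], "turn": [0, 0, 0], "fingers": 0}, {"delta_pos": [0, 0, -0.08], "turn": [0, 0, 0], "fingers": 0}, {"delta_pos": [-0.0267, 0, -0.1467], "turn": [0, 0, 0], "fingers": 0}, {"delta_pos": [-0.08, 0, -0.2], "turn": [0, 0, 0], "fingers": 0}, {"delta_pos": [-0.1067, 0, -0.2267], "turn": [0, 0, 0], "fingers": 0}, {"delta_pos": [-0.1067, 0, -0.2267], "turn": [0, 0, 0], "fingers": 0}]'

```text
clock: 11.2
position: [0.6143, -0.168, 0.1571]
ee_rot: [0.988, 0.153, 0.002, 0.002]
ft_force: [0.5, 0.0, -0.2]
grip_width: 1.001
grasp_force: 0.0
```

```bash
python3 -c "
from w import *
c=shot('w6'); layers(wcloud(c),((.026,.045),),(.690,-.1423))"; python3 go.py .43 -.276 .17 -14
```

```text
0.026 1614 [ 690.7 -142. ] [55.3 25. ] 17.7 [0.0288 0.0386 0.0406]
d [-0.2088  0.0477 -0.0151] turn [ 0.0013 -0.0026  0.5536]
11.25 [ 0.6144 -0.167   0.1552] yaw [0.9526 0.3043] j [ 0.55  0.43 -0.47  1.48  0.2   1.28 -1.2 ] F [ 0.  -0.3 -0.7] w 0.998 gf 0.0
```

View pics/w6.png

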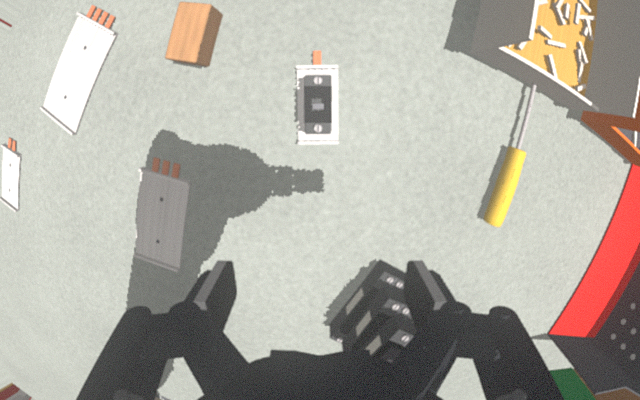

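One-pole breaker lies flat and centred at (318,105) on plate one. Now back to the stack.

To row units: -0.209 m is -0.2787, -0.2 m is -0.2667, 0.553 rad is 0.088.

Emit:
move_arm --plan '[{"delta_pos": [-0.0667, 0.016, -0.02], "turn": [0, 0, 0.0239], "fingers": 0}, {"delta_pos": [-0.1333, 0.032, -0.02], "turn": [0, 0, 0.0477], "fingers": 0}, {"delta_pos": [-0.2, 0.048, -0.02], "turn": [0, 0, 0.0716], "fingers": 0}, {"delta_pos": [-0.2667, 0.0613, -0.02], "turn": [0, 0, 0.088], "fingers": 0}, {"delta_pos": [-0.2787, 0.064, -0.02], "turn": [0, 0, 0.088], "fingers": 0}, {"delta_pos": [-0.2787, 0.064, -0.02], "turn": [0, 0, 0.088], "fingers": 0}, {"delta_pos": [-0.2787, 0.064, -0.02], "turn": [0, 0, 0.088], "fingers": 0}, {"delta_pos": [-0.2787, 0.064, -0.02], "turn": [0, 0, 0.088], "fingers": 0}]'

```text
clock: 12.25
position: [0.4306, -0.2751, 0.1682]
ee_rot: [0.993, -0.12, -0.0, -0.0]
ft_force: [0.1, -0.0, -0.7]
grip_width: 0.999
grasp_force: 0.0
```

```bash
python3 -c "
from w import *
c=shot('w7'); layers(wcloud(c),((.026,.045),(.063,.085),(.1,.121)))"; python3 go.py .485 -.2835 .1 -14.3 .485 -.2835 .056 -14.3
```

```text
0.026 966 [ 482.1 -283.3] [ 64.6 115.7] 76.9 [0.0286 0.0308 0.0406]
0.063 1464 [ 483.8 -283.8] [51.7 95.9] 80.6 [0.0669 0.0694 0.0786]
0.1 5224 [ 484.3 -282.9] [38.1 76.1] 74.9 [0.103  0.1129 0.1146]
d [ 0.0551 -0.0051  0.0682] turn [-0.0005  0.0002  0.0084]
d [ 0.0551 -0.0051  0.1122] turn [-0.0005  0.0002  0.0084]
12.3 [ 0.4303 -0.2753  0.1682] yaw [ 0.9711 -0.2389] j [ 0.79  0.13 -0.33  1.8   0.04  1.22 -1.37] F [-0.1  0.1  0.7] w 1.001 gf 0.0
```

```bash
python3 go.py .4845 -.283 .056 -14.8
```

```text
d [ 0.0545 -0.0054  0.1122] turn [-0.0005  0.0002  0.0171]
12.3 [ 0.4303 -0.2753  0.1682] yaw [ 0.9711 -0.2389] j [ 0.79  0.13 -0.33  1.8   0.04  1.22 -1.37] F [-0.1  0.1  0.7] w 1.001 gf 0.0
```

To row units: 0.112 m is 0.1493, 0.0545 m is 0.0727, 0.017 rad is 0.0027.

Emit:
move_arm --plan '[{"delta_pos": [0.04, -0.004, 0], "turn": [0, 0, 0.0027], "fingers": 0}, {"delta_pos": [0.0727, -0.0072, 0.0133], "turn": [0, 0, 0.0027], "fingers": 0}, {"delta_pos": [0.0727, -0.0072, 0.04], "turn": [0, 0, 0.0027], "fingers": 0}, {"delta_pos": [0.0727, -0.0072, 0.08], "turn": [0, 0, 0.0027], "fingers": 0}, {"delta_pos": [0.0727, -0.0072, 0.12], "turn": [0, 0, 0.0027], "fingers": 0}, {"delta_pos": [0.0727, -0.0072, 0.14], "turn": [0, 0, 0.0027], "fingers": 0}, {"delta_pos": [0.0727, -0.0072, 0.1493], "turn": [0, 0, 0.0027], "fingers": 0}, {"delta_pos": [0.0727, -0.0072, 0.1493], "turn": [0, 0, 0.0027], "fingers": 0}, {"delta_pos": [0.0727, -0.0072, 0.1493], "turn": [0, 0, 0.0027], "fingers": 0}]'

```text
clock: 13.42
position: [0.4843, -0.2843, 0.0574]
ee_rot: [0.992, -0.13, 0.001, 0.0]
ft_force: [-0.3, -0.3, 0.8]
grip_width: 0.999
grasp_force: 0.0
```

```bash
python3 -c "
from w import *
c=shot('w8'); tips(c)"; python3 go.py .4845 -.283 .056 -14.8
```

```text
tip -1 tool z -0.0399 y 0.0417 world z 0.0974
tip 1 tool z -0.0397 y 0.0429 world z 0.0971
d [-0.0001 -0.0014  0.0014] turn [ 0.0005 -0.0016 -0.002 ]
13.47 [ 0.4843 -0.2844  0.0574] yaw [ 0.9663 -0.2574] j [ 0.73  0.35 -0.33  1.79  0.13  1.02 -1.48] F [-0.2 -0.9  0.6] w 0.997 gf 0.0
```

To row units: 0.001 m is 0.0013, -0.0007 m is -0.0009.

Emit:
move_arm --plan '[{"delta_pos": [0, -0.0009, 0.0013], "turn": [0, 0, 0], "fingers": 0.4}, {"delta_pos": [0, -0.0009, 0.0013], "turn": [0, 0, 0], "fingers": 0.5}, {"delta_pos": [0, -0.0009, 0.0013], "turn": [0, 0, 0], "fingers": 1}, {"delta_pos": [0, -0.0009, 0.0013], "turn": [0, 0, 0], "fingers": 1}, {"delta_pos": [0, -0.0009, 0.0013], "turn": [0, 0, 0], "fingers": 1}, {"delta_pos": [0, -0.0009, 0.0013], "turn": [0, 0, 0], "fingers": 1}, {"delta_pos": [0, -0.0009, 0.0013], "turn": [0, 0, 0], "fingers": 1}]' --force 50

```text
clock: 14.35
position: [0.484, -0.2835, 0.0557]
ee_rot: [0.992, -0.13, 0.0, 0.0]
ft_force: [-0.7, 0.3, 5.5]
grip_width: 0.439
grasp_force: 51.0
```

```bash
python3 go.py .44 .24 .13 -7
```

```text
d [-0.1772 -0.4945 -0.0745] turn [ 0.0003 -0.0005 -0.1381]
14.35 [ 0.484  -0.2835  0.0557] yaw [ 0.9663 -0.2573] j [ 0.73  0.35 -0.33  1.79  0.13  1.02 -1.48] F [-0.7  0.3  5.5] w 0.439 gf 51.0
```

To row units: -0.43 m is -0.5733, -0.24 m is -0.32, -0.13 rad is -0.0207.

Emit:
move_arm --plan '[{"delta_pos": [0, 0, -0.02], "turn": [0, 0, 0], "fingers": 1}, {"delta_pos": [0, 0, -0.06], "turn": [0, 0, 0], "fingers": 1}, {"delta_pos": [-0.0067, -0.02, -0.0933], "turn": [0, 0, 0], "fingers": 1}, {"delta_pos": [-0.02, -0.06, -0.1], "turn": [0, 0, -0.0032], "fingers": 1}, {"delta_pos": [-0.0427, -0.12, -0.1], "turn": [0, 0, -0.0048], "fingers": 1}, {"delta_pos": [-0.0667, -0.1867, -0.1], "turn": [0, 0, -0.008], "fingers": 1}, {"delta_pos": [-0.0907, -0.2533, -0.1], "turn": [0, 0, -0.0111], "fingers": 1}, {"delta_pos": [-0.1147, -0.32, -0.1], "turn": [0, 0, -0.0127], "fingers": 1}, {"delta_pos": [-0.1387, -0.3867, -0.1], "turn": [0, 0, -0.0159], "fingers": 1}, {"delta_pos": [-0.1627, -0.4533, -0.1], "turn": [0, 0, -0.0191], "fingers": 1}, {"delta_pos": [-0.1867, -0.52, -0.1], "turn": [0, 0, -0.0207], "fingers": 1}, {"delta_pos": [-0.2107, -0.5733, -0.1], "turn": [0, 0, -0.022], "fingers": 1}]'

```text
clock: 15.85
position: [0.4395, 0.1758, 0.1297]
ee_rot: [0.998, -0.059, -0.0, 0.0]
ft_force: [1.4, -0.2, -1.5]
grip_width: 0.442
grasp_force: 50.4
```

```bash
python3 go.py .42 .30 .13 -7
```

```text
d [-0.0341 -0.121  -0.0003] turn [0.0007 0.0008 0.0037]
15.85 [0.4395 0.1758 0.1297] yaw [ 0.993  -0.1182] j [ 0.24  0.12 -0.75  1.92  0.09  1.14 -2.24] F [ 1.4 -0.2 -1.5] w 0.442 gf 50.4
```

```bash
python3 -c "
from w import *
c=shot('w9'); plate(c,(.482,.315),.1,.054)
W=wcloud(c); Ti=np.linalg.inv(c['T']@np.linalg.inv(c['tool_from_camera'])); L=W@Ti[:3,:3].T+Ti[:3,3]
for (u,v) in ((320,246),(320,230),(320,220),(320,210),(320,270)): print(u,v,L[v,u].round(4))"
```

```text
plate [498.5 319. ] [125.8 159.6] yaw -76.2 z 0.0003 n 12365 th 111.0
320 246 [ 0.0235  0.0005 -0.0484]
320 230 [ 0.0311  0.0005 -0.049 ]
320 220 [ 0.0357  0.0005 -0.0495]
320 210 [ 0.0383  0.0005 -0.045 ]
320 270 [ 0.0177  0.0005 -0.0581]
```

View pics/w9.png

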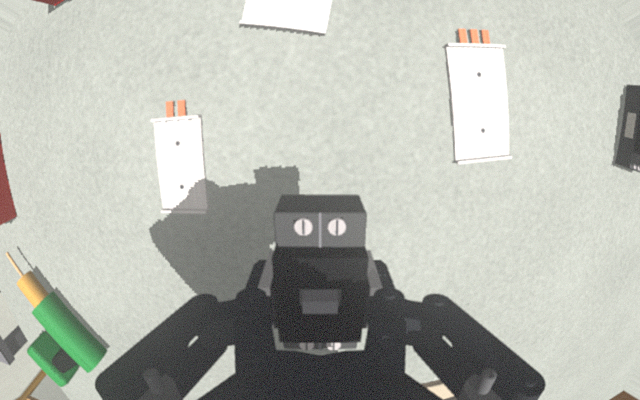

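Wrist view: breaker two is held at (320,265). Plate two is visible at (180,165) with holes at (178,144) and (182,187), and plate three at (480,102) with holes at (479,75) and (483,130).

```bash
python3 -c "
from w import *
c=pickle.load(open('w9.pkl','rb')); g=cv2.cvtColor(c['color'],cv2.COLOR_RGB2GRAY).astype(float)
for n,hs,lips in (('two',((178,144),(182,187)),((152,121),(200,116.5),(162,211.5),(206.5,211.5))),('three',((479,75),(483,130)),((447,44.5),(505,44.5),(456,162),(511,157.5)))):
  R_=[]
  for u,v in hs:
    p=g[v-4:v+5,u-4:u+5]; w=np.clip(np.median(p)-15-p,0,None); yy,xx=np.mgrid[v-4:v+5,u-4:u+5]; R_.append(((w*xx).sum()/w.sum(),(w*yy).sum()/w.sum()))
  P=wplane(c,R_,.004); d=P[0]-P[1]; print(n,np.round(R_,1).tolist(),'mid',P.mean(0).round(4),'dist',np.linalg.norm(d).round(4),'yaw',np.degrees(np.arctan2(d[1],d[0])).round(2))
  Q=wplane(c,lips,.01); f=(Q[0]+Q[1])/2; b=(Q[2]+Q[3])/2; print('   lips mid',((f+b)/2).round(4),'len',np.linalg.norm(f-b).round(4),'wid',np.linalg.norm(Q[0]-Q[1]).round(4),np.linalg.norm(Q[2]-Q[3]).round(4),'yaw',np.degrees(np.arctan2(*(f-b)[1::-1])).round(2))
  img=cv2.imread('pics/w9.png')
"
python3 go.py .4805 .315 .13 -7
```

```text
two [[177.2, 142.9], [181.4, 186.4]] mid [0.4812 0.3151 0.004 ] dist 0.0456 yaw -7.17
   lips mid [0.4806 0.3132 0.01  ] len 0.0961 wid 0.0542 0.0532 yaw -7.58
three [[478.6, 74.1], [482.5, 130.1]] mid [0.511  0.0033 0.004 ] dist 0.0576 yaw 1.19
   lips mid [0.5112 0.0043 0.01  ] len 0.1176 wid 0.0681 0.068 yaw 0.83
d [ 0.0274 -0.1373  0.0003] turn [-0.0021  0.0011  0.0096]
15.9 [0.4379 0.1816 0.1301] yaw [ 0.9937 -0.1123] j [ 0.23  0.13 -0.76  1.92  0.09  1.14 -2.24] F [-2.8  5.9 -0.8] w 0.435 gf 50.6
```

```bash
python3 -c "
from w import *
c=shot('w10'); g=cv2.cvtColor(c['color'],cv2.COLOR_RGB2GRAY).astype(float)
o=wplane
for n,xy,yaw,h in (('two',(.4812,.3151),-7.2,.0228),('three',(.511,.0033),1.2,.0288)):
  R_=[]
  for s in(1,-1):
    X=np.array([xy[0]+s*h*np.cos(np.radians(yaw)),xy[1]+s*h*np.sin(np.radians(yaw)),.004])
    d=(X-c['T'][:3,3])@c['T'][:3,:3]; th=np.arctan2(np.hypot(*d[:2]),d[2]); k=th*c['fx']/np.hypot(*d[:2]); u,v=int(round(c['cx']+k*d[0])),int(round(c['cy']+k*d[1]))
    p=g[v-6:v+7,u-6:u+7]; w=np.clip(np.median(p)-20-p,0,None); yy,xx=np.mgrid[v-6:v+7,u-6:u+7]; R_.append(((w*xx).sum()/w.sum(),(w*yy).sum()/w.sum()))
  P=wplane(c,R_,.004); d=P[0]-P[1]; print(n,np.round(R_,1).tolist(),'mid',P.mean(0).round(4),'dist',np.linalg.norm(d).round(4),'yaw',np.degrees(np.arctan2(d[1],d[0])).round(2))
"
python3 go.py .4805 .315 .13 -7.2
```

```text
two [[182.7, 139.2], [188.4, 185.0]] mid [0.4801 0.3141 0.004 ] dist 0.0478 yaw -4.73
three [[484.3, 73.7], [487.8, 129.2]] mid [0.511  0.0033 0.004 ] dist 0.0574 yaw 1.27
d [ 2.63e-02 -1.40e-01  1.00e-04] turn [-0.0012  0.0012  0.013 ]
15.95 [0.4386 0.1788 0.1299] yaw [ 0.9937 -0.1124] j [ 0.24  0.12 -0.75  1.92  0.09  1.14 -2.24] F [-0.1  0.3 -2.4] w 0.438 gf 50.6
```

To row units: -0.14 m is -0.1867, 0.13 m is 0.1733, 0.013 rad is 0.0021.

Emit:
move_arm --plan '[{"delta_pos": [0.0107, -0.04, 0], "turn": [0, 0, 0.0021], "fingers": 1}, {"delta_pos": [0.0213, -0.1, 0], "turn": [0, 0, 0.0021], "fingers": 1}, {"delta_pos": [0.0293, -0.1533, 0], "turn": [0, 0, 0.0021], "fingers": 1}, {"delta_pos": [0.0347, -0.184, 0.0267], "turn": [0, 0, 0.0021], "fingers": 1}, {"delta_pos": [0.0347, -0.1867, 0.0667], "turn": [0, 0, 0.0021], "fingers": 1}, {"delta_pos": [0.0347, -0.1867, 0.1067], "turn": [0, 0, 0.0021], "fingers": 1}, {"delta_pos": [0.0347, -0.1867, 0.1467], "turn": [0, 0, 0.0021], "fingers": 1}, {"delta_pos": [0.0347, -0.1867, 0.1733], "turn": [0, 0, 0.0021], "fingers": 1}, {"delta_pos": [0.0347, -0.1867, 0.184], "turn": [0, 0, 0.0021], "fingers": 1}, {"delta_pos": [0.0347, -0.1867, 0.1867], "turn": [0, 0, 0.0021], "fingers": 1}, {"delta_pos": [0.0347, -0.1867, 0.1867], "turn": [0, 0, 0.0021], "fingers": 1}, {"delta_pos": [0.0347, -0.1867, 0.1867], "turn": [0, 0, 0.0021], "fingers": 1}]'

```text
clock: 17.45
position: [0.4851, 0.3088, -0.0089]
ee_rot: [0.998, -0.068, 0.0, -0.0]
ft_force: [-0.2, 0.4, -1.5]
grip_width: 0.44
grasp_force: 51.0
```

```bash
python3 go.py .4808 .3148 -.0183 -7.2; python3 -c "
from w import *
c=shot('w11'); cv2.imwrite('pics/w11c.png',cv2.resize(cv2.imread('pics/w11.png')[120:360,200:440],None,fx=2.4,fy=2.4))"
```

```text
d [-0.005  -0.0053  0.0094] turn [-0.0006 -0.0009 -0.0096]
17.45 [ 0.4851  0.3088 -0.0089] yaw [ 0.9909 -0.1349] j [-0.19  0.51 -0.55  1.78  0.32  0.94 -2.59] F [-0.2  0.4 -1.5] w 0.44 gf 51.0
```

View pics/w11c.png

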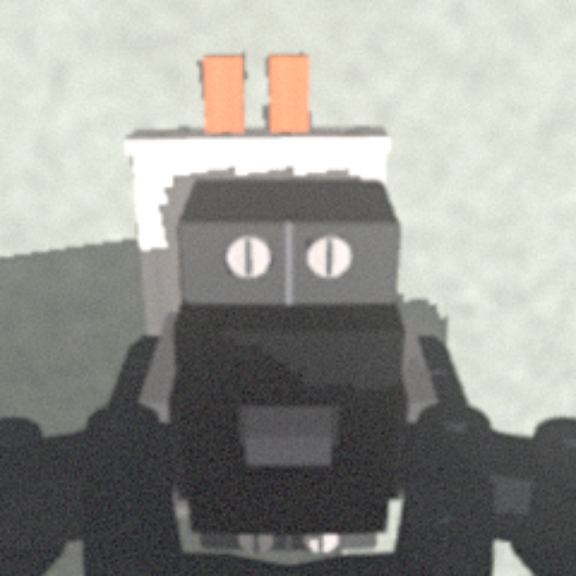

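Breaker is short of the target because joint 7 is at its limit (-2.59). I'll raise it and give it a half turn, which is allowed.

To row units: -0.1 m is -0.1333, -0.09 m is -0.12, -0.42 rad is -0.0668.

Emit:
move_arm --plan '[{"delta_pos": [0, 0, -0.0267], "turn": [0, 0, 0], "fingers": 1}, {"delta_pos": [0, 0, -0.08], "turn": [0, 0, -0.0159], "fingers": 1}, {"delta_pos": [0, 0, -0.12], "turn": [0, 0, -0.0398], "fingers": 1}, {"delta_pos": [0, 0, -0.1333], "turn": [0, 0, -0.0668], "fingers": 1}, {"delta_pos": [0, 0, -0.1333], "turn": [0, 0, -0.0955], "fingers": 1}, {"delta_pos": [0, 0, -0.1333], "turn": [0, 0, -0.1241], "fingers": 1}, {"delta_pos": [0, 0, -0.1333], "turn": [0, 0, -0.1528], "fingers": 1}, {"delta_pos": [0, 0, -0.1333], "turn": [0, 0, -0.1814], "fingers": 1}, {"delta_pos": [0, 0, -0.1333], "turn": [0, 0, -0.2101], "fingers": 1}, {"delta_pos": [0, 0, -0.1333], "turn": [0, 0, -0.2387], "fingers": 1}, {"delta_pos": [0, 0, -0.1333], "turn": [0, 0, -0.2674], "fingers": 1}, {"delta_pos": [0, 0, -0.1333], "turn": [0, 0, -0.296], "fingers": 1}]'

```text
clock: 19.0
position: [0.4851, 0.3086, 0.092]
ee_rot: [0.648, 0.761, 0.001, 0.001]
ft_force: [0.3, 0.3, -1.8]
grip_width: 0.442
grasp_force: 50.9
```

```bash
python3 go.py .4808 .3148 .05 172.8
```

```text
d [ 0.0068 -0.0033  0.042 ] turn [ 1.2000e-03  1.2000e-03 -1.2855e+00]
19.0 [0.4851 0.3086 0.092 ] yaw [-0.159   0.9873] j [ 0.1   0.48 -0.94  1.7   0.42  1.17 -0.79] F [ 0.3  0.3 -1.8] w 0.442 gf 50.9
```

To row units: 0.05 m is 0.0667, -0.0033 m is -0.0044, -1.285 rad is -0.2045.

Emit:
move_arm --plan '[{"delta_pos": [0.004, -0.0013, 0], "turn": [0, 0, -0.0286], "fingers": 1}, {"delta_pos": [0.0067, -0.0027, 0], "turn": [0, 0, -0.0573], "fingers": 1}, {"delta_pos": [0.0093, -0.0044, 0], "turn": [0, 0, -0.0859], "fingers": 1}, {"delta_pos": [0.0093, -0.0044, 0], "turn": [0, 0, -0.1146], "fingers": 1}, {"delta_pos": [0.0093, -0.0044, 0], "turn": [0, 0, -0.1432], "fingers": 1}, {"delta_pos": [0.0093, -0.0044, 0], "turn": [0, 0, -0.1719], "fingers": 1}, {"delta_pos": [0.0093, -0.0044, 0.0133], "turn": [0, 0, -0.1958], "fingers": 1}, {"delta_pos": [0.0093, -0.0044, 0.04], "turn": [0, 0, -0.2045], "fingers": 1}, {"delta_pos": [0.0093, -0.0044, 0.0667], "turn": [0, 0, -0.2045], "fingers": 1}, {"delta_pos": [0.0093, -0.0044, 0.0667], "turn": [0, 0, -0.2045], "fingers": 1}, {"delta_pos": [0.0093, -0.0044, 0.0667], "turn": [0, 0, -0.2045], "fingers": 1}]'

```text
clock: 20.38
position: [0.4803, 0.3153, 0.0407]
ee_rot: [0.066, 0.998, 0.0, 0.0]
ft_force: [0.3, -0.1, -2.4]
grip_width: 0.438
grasp_force: 50.9
```

```bash
python3 go.py .4808 .3148 -.0163 172.8
```

```text
d [-0.0005 -0.0005  0.057 ] turn [ 0.0001  0.0002 -0.007 ]
20.38 [0.4803 0.3153 0.0407] yaw [-0.9912  0.1322] j [ 0.2   0.67 -1.13  1.74  0.66  1.17  0.32] F [ 0.3 -0.1 -2.4] w 0.438 gf 50.9
```

To row units: 0.057 m is 0.076, -0.0005 m is -0.0007, -0.007 rad is -0.0011.

Emit:
move_arm --plan '[{"delta_pos": [-0.0007, -0.0007, 0.02], "turn": [0, 0, -0.0011], "fingers": 1}, {"delta_pos": [-0.0007, -0.0007, 0.0467], "turn": [0, 0, -0.0011], "fingers": 1}, {"delta_pos": [-0.0007, -0.0007, 0.0667], "turn": [0, 0, -0.0011], "fingers": 1}, {"delta_pos": [-0.0007, -0.0007, 0.0747], "turn": [0, 0, -0.0011], "fingers": 1}, {"delta_pos": [-0.0007, -0.0007, 0.076], "turn": [0, 0, -0.0011], "fingers": 1}, {"delta_pos": [-0.0007, -0.0007, 0.076], "turn": [0, 0, -0.0011], "fingers": 1}, {"delta_pos": [-0.0007, -0.0007, 0.076], "turn": [0, 0, -0.0011], "fingers": 1}]'

```text
clock: 21.25
position: [0.481, 0.3147, -0.0161]
ee_rot: [0.062, 0.998, 0.0, 0.0]
ft_force: [-0.0, 0.4, -2.1]
grip_width: 0.439
grasp_force: 50.9
```

```bash
python3 go.py .4808 .3148 -.0183 172.8;python3 -c "
from w import *
c=shot('w12')"
```

```text
d [0.0002 0.0001 0.0022] turn [0.0004 0.0007 0.0009]
21.25 [ 0.481   0.3147 -0.0161] yaw [-0.9922  0.1245] j [ 0.16  0.74 -1.07  1.77  0.73  1.09  0.28] F [-0.   0.4 -2.1] w 0.439 gf 50.9
```

View pics/w12.png

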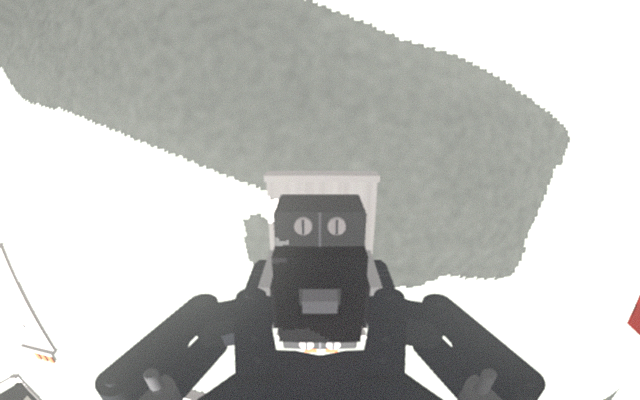

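The breaker is centred over plate two (lip centre column 322, breaker 320) and in line with it. Lowering.

To row units: 0.0024 m is 0.0032, 0.0018 m is 0.0024.

Emit:
move_arm --plan '[{"delta_pos": [0, 0, 0.0013], "turn": [0, 0, 0], "fingers": 1}, {"delta_pos": [0, 0, 0.0024], "turn": [0, 0, 0], "fingers": 1}, {"delta_pos": [0, 0, 0.0032], "turn": [0, 0, 0], "fingers": 1}, {"delta_pos": [0, 0, 0.0032], "turn": [0, 0, 0], "fingers": 1}]'

```text
clock: 21.8
position: [0.4809, 0.3144, -0.0183]
ee_rot: [0.062, 0.998, -0.0, 0.0]
ft_force: [-2.7, -4.4, 8.3]
grip_width: 0.439
grasp_force: 52.2
```

```bash
python3 go.py .4808 .3148 -.0183 172.8;python3 -c "
from w import *
c=pickle.load(open('w12.pkl','rb')); print(wplane(c,[(322,176)],.01),wplane(c,[(265,178),(380,178)],.01))"
```

```text
d [0.0001 0.0004 0.    ] turn [-0.0006  0.0006  0.0008]
21.8 [ 0.4809  0.3144 -0.0183] yaw [-0.9922  0.1246] j [ 0.16  0.74 -1.06  1.77  0.73  1.09  0.28] F [-2.7 -4.4  8.3] w 0.439 gf 52.2
[[0.43227208 0.321575   0.01      ]] [[0.42982065 0.29527711 0.01      ]
 [0.43639077 0.34823247 0.01      ]]
```

To row units: -0.16 m is -0.2133, -0.15 m is -0.2.

Emit:
move_arm --plan '[{"delta_pos": [0, 0, -0.0007], "turn": [0, 0, 0], "fingers": 0.4}, {"delta_pos": [0, 0, -0.0007], "turn": [0, 0, 0], "fingers": 0.3}, {"delta_pos": [0, 0, -0.0007], "turn": [0, 0, 0], "fingers": 0}, {"delta_pos": [0, 0, -0.0007], "turn": [0, 0, 0], "fingers": 0}, {"delta_pos": [0, 0, -0.0007], "turn": [0, 0, 0], "fingers": 0}, {"delta_pos": [0, 0, -0.0267], "turn": [0, 0, 0], "fingers": 0}, {"delta_pos": [0, 0, -0.08], "turn": [0, 0, 0], "fingers": 0}, {"delta_pos": [0, 0, -0.1467], "turn": [0, 0, 0], "fingers": 0}, {"delta_pos": [-0.04, 0, -0.2], "turn": [0, 0, 0], "fingers": 0}, {"delta_pos": [-0.0933, 0, -0.2133], "turn": [0, 0, 0], "fingers": 0}, {"delta_pos": [-0.0933, 0, -0.2133], "turn": [0, 0, 0], "fingers": 0}, {"delta_pos": [-0.0933, 0, -0.2133], "turn": [0, 0, 0], "fingers": 0}]'

```text
clock: 23.3
position: [0.5496, 0.3062, 0.1417]
ee_rot: [0.062, 0.998, 0.0, -0.0]
ft_force: [0.5, -0.1, -0.1]
grip_width: 1.0
grasp_force: 0.0
```

```bash
python3 -c "
from w import *
c=shot('w13'); layers(wcloud(c),((.026,.045),),(.481,.315))
t=camera('top'); layers(cloud(t),((.026,.045),),(.481,.315))"; python3 go.py .538 -.292 .15 170.7
```

```text
0.026 3651 [479.1 314.6] [38.3 75.6] 82.4 [0.0289 0.0387 0.0406]
d [-0.0625 -0.5951 -0.0087] turn [-0.0001 -0.0002  0.0391]
23.4 [0.5491 0.3063 0.1413] yaw [-0.9924  0.1229] j [ 0.21  0.66 -1.15  1.49  0.61  1.38  0.47] F [0.3 1.4 0.7] w 0.999 gf 0.0
```

```bash
python3 -c "
from w import *
c=pickle.load(open('w13.pkl','rb')); g=c['color'].min(-1)
for L in(.1,.09): plate(c,(.481,.315),L,.054)
img=cv2.imread('pics/w13.png'); T=c['T']
X=np.array([.481,.315,.02]); d=(X-T[:3,3])@T[:3,:3]; th=np.arctan2(np.hypot(*d[:2]),d[2]); k=th*c['fx']/np.hypot(*d[:2]); u,v=int(c['cx']+k*d[0]),int(c['cy']+k*d[1]); print(u,v)
v0=max(v-70,0); cr=c['color'][v0:v+70,u-70:u+70,::-1]; cv2.imwrite('pics/w13c.png',cv2.resize(cr,None,fx=4,fy=4,interpolation=cv2.INTER_CUBIC)); print(v0,u-70)"
```

```text
plate [505.3 281.6] [157.4  77. ] yaw 34.6 z -0.0003 n 6546 th 99.0
plate [503.6 283.4] [147.2  71.6] yaw 34.1 z -0.0003 n 5480 th 100.0
320 117
47 250
```

View pics/w13c.png

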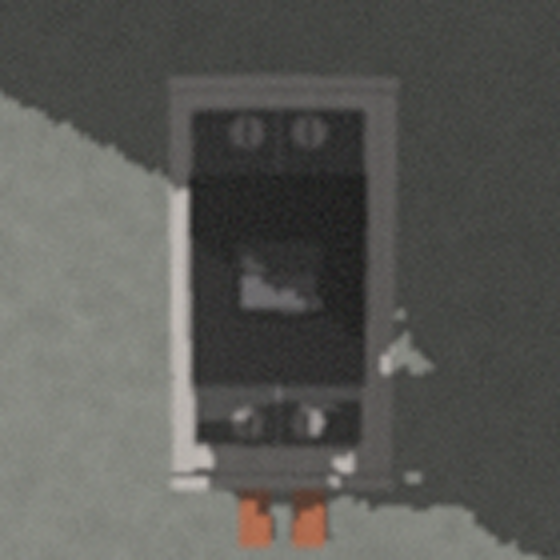

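```bash
python3 -c "
from w import *
c=pickle.load(open('w13.pkl','rb'))
f=lambda x,y:(250+x/4-.4,47+y/4-.4)
P=wplane(c,[f(284,80),f(280,488)],.01); print(P.round(4),P.mean(0).round(4),np.linalg.norm(P[0]-P[1]))
Q=wplane(c,[f(170,280),f(398,280)],.004); print(Q.round(4),Q.mean(0).round(4),np.linalg.norm(Q[0]-Q[1]))
B=wplane(c,[f(191,128),f(366,128),f(196,425),f(361,425)],.03); print(B.round(4),B.mean(0).round(4)); B=B[:2].mean(0)-B[2:].mean(0); print(np.degrees(np.arctan2(B[1],B[0])))
"
```

```text
[[0.4329 0.3215 0.01  ]
 [0.5306 0.3085 0.01  ]] [0.4818 0.315  0.01  ] 0.09859600263217932
[[0.4772 0.2883 0.004 ]
 [0.4839 0.343  0.004 ]] [0.4805 0.3157 0.004 ] 0.0550586696212922
[[0.4433 0.2997 0.03  ]
 [0.448  0.3375 0.03  ]
 [0.5096 0.292  0.03  ]
 [0.5142 0.3289 0.03  ]] [0.4788 0.3145 0.03  ]
172.94180944851644
```

Crop: breaker two lies flat and in line between the lips, about 2 mm from the plate middle. On to breaker three.

To row units: -0.594 m is -0.792, -0.57 m is -0.76, 0.039 rad is 0.0062.

Emit:
move_arm --plan '[{"delta_pos": [-0.004, -0.04, -0.0053], "turn": [0, 0, 0], "fingers": 0}, {"delta_pos": [-0.0107, -0.1067, -0.0107], "turn": [0, 0, 0], "fingers": 0}, {"delta_pos": [-0.0187, -0.18, -0.0116], "turn": [0, 0, 0.0016], "fingers": 0}, {"delta_pos": [-0.0267, -0.2533, -0.0116], "turn": [0, 0, 0.0016], "fingers": 0}, {"delta_pos": [-0.0347, -0.3267, -0.0116], "turn": [0, 0, 0.0032], "fingers": 0}, {"delta_pos": [-0.0427, -0.4, -0.0116], "turn": [0, 0, 0.0032], "fingers": 0}, {"delta_pos": [-0.0507, -0.4733, -0.0116], "turn": [0, 0, 0.0048], "fingers": 0}, {"delta_pos": [-0.0587, -0.5467, -0.0116], "turn": [0, 0, 0.0048], "fingers": 0}, {"delta_pos": [-0.0667, -0.62, -0.0116], "turn": [0, 0, 0.0062], "fingers": 0}, {"delta_pos": [-0.0747, -0.6933, -0.0116], "turn": [0, 0, 0.0062], "fingers": 0}, {"delta_pos": [-0.08, -0.76, -0.0116], "turn": [0, 0, 0.0062], "fingers": 0}, {"delta_pos": [-0.0833, -0.792, -0.0116], "turn": [0, 0, 0.0062], "fingers": 0}]'

```text
clock: 24.9
position: [0.5373, -0.294, 0.1494]
ee_rot: [0.083, 0.997, -0.0, -0.0]
ft_force: [0.5, 0.6, 0.8]
grip_width: 0.999
grasp_force: 0.0
```

```bash
python3 go.py .538 -.292 .15 170.7
```

```text
d [-0.0004  0.002  -0.0006] turn [-0.0004 -0.0007 -0.0041]
24.9 [ 0.5373 -0.294   0.1494] yaw [-0.9862  0.1656] j [ 1.26  0.63 -1.19  1.53  0.59  1.38  1.43] F [0.5 0.6 0.8] w 0.999 gf 0.0
```

Emit:
move_arm --plan '[{"delta_pos": [0, 0, 0], "turn": [0, 0, 0], "fingers": 0}, {"delta_pos": [0, 0, 0], "turn": [0, 0, 0], "fingers": 0}]'

```text
clock: 25.15
position: [0.5387, -0.289, 0.15]
ee_rot: [0.08, 0.997, 0.0, 0.0]
ft_force: [0.2, 0.9, 0.4]
grip_width: 0.995
grasp_force: 0.0
```

```bash
python3 -c "
from w import *
c=shot('w14'); layers(wcloud(c),((.02,.045),(.063,.085),(.1,.16)))"; python3 go.py .484 -.2835 .015 170.7
```

```text
0.02 1318 [ 480.9 -282.9] [ 64.6 115.4] 76.8 [0.0287 0.0306 0.0403]
0.063 7601 [ 483.4 -283.8] [51.7 95.8] 80.8 [0.0669 0.0768 0.0786]
d [ 0.055  -0.0034  0.135 ] turn [0.0003 0.0002 0.0019]
25.2 [ 0.5388 -0.2889  0.15  ] yaw [-0.9872  0.1598] j [ 1.26  0.63 -1.19  1.53  0.59  1.38  1.43] F [ 0.6  0.5 -0.3] w 1.0 gf 0.0
```

To row units: 0.132 m is 0.176, 0.126 m is 0.168.

Emit:
move_arm --plan '[{"delta_pos": [0.04, -0.0027, 0.0133], "turn": [0, 0, 0], "fingers": 0}, {"delta_pos": [0.074, -0.004, 0.04], "turn": [0, 0, 0], "fingers": 0}, {"delta_pos": [0.074, -0.0043, 0.0667], "turn": [0, 0, 0], "fingers": 0}, {"delta_pos": [0.074, -0.0043, 0.1067], "turn": [0, 0, 0], "fingers": 0}, {"delta_pos": [0.074, -0.0043, 0.1467], "turn": [0, 0, 0], "fingers": 0}, {"delta_pos": [0.074, -0.0043, 0.168], "turn": [0, 0, 0], "fingers": 0}, {"delta_pos": [0.074, -0.0043, 0.176], "turn": [0, 0, 0], "fingers": 0}, {"delta_pos": [0.074, -0.0043, 0.176], "turn": [0, 0, 0], "fingers": 0}, {"delta_pos": [0.074, -0.0043, 0.176], "turn": [0, 0, 0], "fingers": 0}]'

```text
clock: 26.32
position: [0.4837, -0.2857, 0.0187]
ee_rot: [0.082, 0.997, -0.0, 0.001]
ft_force: [0.2, 0.4, 0.7]
grip_width: 1.0
grasp_force: 0.0
```

```bash
python3 -c "
from w import *
c=shot('w15'); tips(c)"; python3 go.py .4834 -.2838 .018 170.8
```

```text
tip -1 tool z -0.0387 y 0.0424 world z 0.0574
tip 1 tool z -0.0393 y 0.0421 world z 0.058
d [0.0005 0.0019 0.0006] turn [-0.0006  0.0012 -0.0033]
26.38 [ 0.4836 -0.2857  0.0186] yaw [-0.9866  0.1632] j [ 1.33  0.68 -1.13  1.79  0.68  1.13  1.38] F [ 0.9  0.1 -0.5] w 1.001 gf 0.0
```

To row units: 0.0012 m is 0.0016, 0.0005 m is 0.0007, -0.002 rad is -0.0003.

Emit:
move_arm --plan '[{"delta_pos": [0, 0.0016, 0.0007], "turn": [0, 0, -0.0003], "fingers": 0.2}, {"delta_pos": [0, 0.0016, 0.0007], "turn": [0, 0, -0.0003], "fingers": 0.3}, {"delta_pos": [0, 0.0016, 0.0007], "turn": [0, 0, -0.0003], "fingers": 1}, {"delta_pos": [0, 0.0016, 0.0007], "turn": [0, 0, -0.0003], "fingers": 1}, {"delta_pos": [0, 0.0016, 0.0007], "turn": [0, 0, -0.0003], "fingers": 1}, {"delta_pos": [0, 0.0016, 0.0007], "turn": [0, 0, -0.0003], "fingers": 1}, {"delta_pos": [0, 0.0016, 0.0007], "turn": [0, 0, -0.0003], "fingers": 1}]' --force 60

```text
clock: 27.25
position: [0.4834, -0.2844, 0.0176]
ee_rot: [0.081, 0.997, -0.0, 0.0]
ft_force: [-0.8, 0.5, 4.2]
grip_width: 0.593
grasp_force: 63.7
```

```bash
python3 go.py .62 -.01 .10 181.2
```

```text
d [-0.0906  0.2928 -0.0825] turn [-0.0003  0.0004 -0.1828]
27.25 [ 0.4834 -0.2844  0.0176] yaw [-0.9869  0.1611] j [ 1.33  0.68 -1.13  1.79  0.68  1.13  1.38] F [-0.8  0.5  4.2] w 0.593 gf 63.7
```

To row units: 0.292 m is 0.3893, 0.275 m is 0.3667, -0.183 rad is -0.0291.

Emit:
move_arm --plan '[{"delta_pos": [0, 0, -0.02], "turn": [0, 0, 0], "fingers": 1}, {"delta_pos": [0, 0, -0.06], "turn": [0, 0, 0], "fingers": 1}, {"delta_pos": [-0.0067, 0.02, -0.1], "turn": [0, 0, 0], "fingers": 1}, {"delta_pos": [-0.02, 0.06, -0.12], "turn": [0, 0, -0.0048], "fingers": 1}, {"delta_pos": [-0.04, 0.1267, -0.12], "turn": [0, 0, -0.0095], "fingers": 1}, {"delta_pos": [-0.0613, 0.1933, -0.12], "turn": [0, 0, -0.0143], "fingers": 1}, {"delta_pos": [-0.08, 0.26, -0.12], "turn": [0, 0, -0.0191], "fingers": 1}, {"delta_pos": [-0.1, 0.32, -0.12], "turn": [0, 0, -0.0239], "fingers": 1}, {"delta_pos": [-0.1147, 0.3667, -0.12], "turn": [0, 0, -0.0291], "fingers": 1}, {"delta_pos": [-0.12, 0.3893, -0.12], "turn": [0, 0, -0.0291], "fingers": 1}, {"delta_pos": [-0.12, 0.3893, -0.12], "turn": [0, 0, -0.0291], "fingers": 1}, {"delta_pos": [-0.12, 0.3893, -0.12], "turn": [0, 0, -0.0291], "fingers": 1}]'

```text
clock: 28.75
position: [0.6188, -0.0118, 0.1071]
ee_rot: [-0.01, 1.0, -0.0, -0.0]
ft_force: [-0.2, -0.3, -3.4]
grip_width: 0.589
grasp_force: 63.5
```

```bash
python3 - <<'E'
from w import *
open('w.py','a').write('''
def px(c,X):
    d=(np.array(X)-c['T'][:3,3])@c['T'][:3,:3]; th=np.arctan2(np.hypot(*d[:2]),d[2]); k=th*c['fx']/np.hypot(*d[:2]); return c['cx']+k*d[0],c['cy']+k*d[1]
def rectify(c,xy,yaw,L,Wd,f,h=.004,mm=2):
    "metric crop of the plate on plane z=h, mm px per mm, x right along yaw"
    a=np.radians(yaw); nx,ny=int((L+.06)*1000*mm),int((Wd+.05)*1000*mm)
    j,i=np.mgrid[:ny,:nx]; lx=(i-nx/2)/mm/1000; ly=(j-ny/2)/mm/1000
    P=np.stack([xy[0]+lx*np.cos(a)-ly*np.sin(a),xy[1]+lx*np.sin(a)+ly*np.cos(a),np.full(lx.shape,h)],-1)
    d=(P-c['T'][:3,3])@c['T'][:3,:3]; n=np.hypot(d[...,0],d[...,1]); k=np.arctan2(n,d[...,2])*c['fx']/n
    I=cv2.remap(c['color'],(c['cx']+k*d[...,0]).astype(np.float32),(c['cy']+k*d[...,1]).astype(np.float32),cv2.INTER_CUBIC); cv2.imwrite(f,I[...,::-1]); return I
def holes(c,xy,yaw,L,Wd,h0,f):
    I=rectify(c,xy,yaw,L,Wd,f); g=cv2.GaussianBlur(cv2.cvtColor(I,cv2.COLOR_RGB2GRAY),(0,0),1).astype(float); ny,nx=g.shape; out=[]
    a=np.radians(yaw)
    for s in(1,-1):
        u,v=int(nx/2+s*h0*2000),ny//2; p=g[v-12:v+13,u-12:u+13]; y,x=np.unravel_index(p.argmin(),p.shape); q=p[y-3:y+4,x-3:x+4] if 3<=y<22 and 3<=x<22 else p
        lx,ly=(u-12+x-nx/2)/2000,(v-12+y-ny/2)/2000; out.append((xy[0]+lx*np.cos(a)-ly*np.sin(a),xy[1]+lx*np.sin(a)+ly*np.cos(a))); print('  hole',(u-12+x,v-12+y),'contrast',np.median(p)-p.min())
    o=np.array(out); d=o[0]-o[1]; print('mid',o.mean(0).round(4),'dist',np.linalg.norm(d).round(4),'yaw',np.degrees(np.arctan2(d[1],d[0])).round(2))
def held(c):
    W=wcloud(c); Ti=np.linalg.inv(c['T']@np.linalg.inv(c['tool_from_camera'])); L=W@Ti[:3,:3].T+Ti[:3,3]
    for v in range(160,300,8): print(v,L[v,320].round(4),end='; ')
    print()
''')
E
python3 -c "
from w import *
c=shot('w16'); holes(c,(.511,.0033),1.2,.114,.067,.0288,'pics/r3.png'); held(c)"; python3 go.py .511 .0033 .1 181.2
```

```text
hole (np.int64(231), np.int64(116)) contrast 116.0
  hole (np.int64(116), np.int64(116)) contrast 122.0
mid [0.5108 0.0028] dist 0.0575 yaw 1.2
160 [0.0331 0.0002 0.1021]; 168 [0.0251 0.0002 0.1057]; 176 [0.0173 0.0003 0.1077]; 184 [ 0.0471 -0.     -0.0324]; 192 [ 0.0472 -0.0001 -0.0451]; 200 [ 0.0455 -0.0001 -0.0502]; 208 [ 0.0432 -0.0001 -0.0531]; 216 [ 0.0397 -0.0001 -0.0526]; 224 [ 0.035  -0.0001 -0.0493]; 232 [ 0.0317 -0.0001 -0.0497]; 240 [ 0.0283 -0.     -0.0501]; 248 [ 0.028  -0.0001 -0.0568]; 256 [ 0.026  -0.0001 -0.0596]; 264 [ 0.0228 -0.0001 -0.0602]; 272 [ 0.0193 -0.0001 -0.0604]; 280 [ 0.0151 -0.     -0.0596]; 288 [ 0.0119 -0.     -0.0606]; 296 [ 0.007  -0.     -0.0593]; 
d [0.1075 0.0175 0.0072] turn [-0.0007 -0.0005 -0.0013]
28.8 [ 0.6188 -0.0121  0.1072] yaw [-0.9998 -0.0196] j [ 0.77  0.7  -1.17  1.56  0.65  1.33  1.11] F [-0.5 -0.4 -3.8] w 0.59 gf 63.4
```

```bash
python3 go.py .5102 .003 -.0155 181.2
```

```text
d [0.1082 0.0173 0.1227] turn [-0.0007 -0.0005 -0.0013]
28.8 [ 0.6188 -0.0121  0.1072] yaw [-0.9998 -0.0196] j [ 0.77  0.7  -1.17  1.56  0.65  1.33  1.11] F [-0.5 -0.4 -3.8] w 0.59 gf 63.4
```

To row units: 0.1225 m is 0.1633, 0.108 m is 0.144.

Emit:
move_arm --plan '[{"delta_pos": [0.0267, 0.004, 0], "turn": [0, 0, 0], "fingers": 1}, {"delta_pos": [0.08, 0.012, 0.0133], "turn": [0, 0, 0], "fingers": 1}, {"delta_pos": [0.1267, 0.0213, 0.04], "turn": [0, 0, 0], "fingers": 1}, {"delta_pos": [0.144, 0.0227, 0.0733], "turn": [0, 0, 0], "fingers": 1}, {"delta_pos": [0.144, 0.0227, 0.1067], "turn": [0, 0, 0], "fingers": 1}, {"delta_pos": [0.144, 0.0227, 0.1333], "turn": [0, 0, 0], "fingers": 1}, {"delta_pos": [0.144, 0.0227, 0.1533], "turn": [0, 0, 0], "fingers": 1}, {"delta_pos": [0.144, 0.0227, 0.1627], "turn": [0, 0, 0], "fingers": 1}, {"delta_pos": [0.144, 0.0227, 0.1633], "turn": [0, 0, 0], "fingers": 1}, {"delta_pos": [0.144, 0.0227, 0.1633], "turn": [0, 0, 0], "fingers": 1}, {"delta_pos": [0.144, 0.0227, 0.1633], "turn": [0, 0, 0], "fingers": 1}]'

```text
clock: 30.18
position: [0.5112, 0.0041, -0.0148]
ee_rot: [-0.011, 1.0, -0.0, 0.0]
ft_force: [1.0, -0.1, -3.7]
grip_width: 0.585
grasp_force: 63.4
```

```bash
python3 go.py .5102 .003 -.0184 181.2
```

```text
d [ 0.001  -0.0011  0.0036] turn [-0.0002  0.0009  0.0002]
30.18 [ 0.5112  0.0041 -0.0148] yaw [-0.9998 -0.0212] j [ 0.86  0.66 -1.16  1.93  0.71  1.04  0.97] F [ 1.  -0.1 -3.7] w 0.585 gf 63.4
```

To row units: 0.0032 m is 0.0043, 0.001 m is 0.0013.

Emit:
move_arm --plan '[{"delta_pos": [0.0007, -0.0007, 0.0013], "turn": [0, 0, 0], "fingers": 1}, {"delta_pos": [0.0008, -0.0008, 0.0027], "turn": [0, 0, 0], "fingers": 1}, {"delta_pos": [0.0008, -0.0008, 0.0037], "turn": [0, 0, 0], "fingers": 1}, {"delta_pos": [0.0008, -0.0008, 0.0043], "turn": [0, 0, 0], "fingers": 1}, {"delta_pos": [0.0008, -0.0008, 0.0043], "turn": [0, 0, 0], "fingers": 1}]'

```text
clock: 30.8
position: [0.5102, 0.0034, -0.0184]
ee_rot: [-0.011, 1.0, -0.0, 0.0]
ft_force: [0.4, -0.5, -2.6]
grip_width: 0.59
grasp_force: 63.6
```

```bash
python3 go.py .5102 .003 -.0184 181.2
```

```text
d [-0.     -0.0004 -0.    ] turn [-0.0001  0.0001  0.0003]
30.8 [ 0.5102  0.0034 -0.0184] yaw [-0.9998 -0.0212] j [ 0.85  0.66 -1.15  1.94  0.72  1.03  0.97] F [ 0.4 -0.5 -2.6] w 0.59 gf 63.6
```

Just at contact; a touch lower.

To row units: 0.0006 m is 0.0008, -0.0003 m is -0.0004.

Emit:
move_arm --plan '[{"delta_pos": [0, -0.0004, 0.0007], "turn": [0, 0, 0], "fingers": 1}, {"delta_pos": [0, -0.0004, 0.0008], "turn": [0, 0, 0], "fingers": 1}, {"delta_pos": [0, -0.0004, 0.0008], "turn": [0, 0, 0], "fingers": 1}]'

```text
clock: 31.18
position: [0.5102, 0.0035, -0.0185]
ee_rot: [-0.011, 1.0, -0.0, 0.0]
ft_force: [-5.1, -1.3, 7.5]
grip_width: 0.59
grasp_force: 64.9
```

To row units: -0.14 m is -0.1867, -0.07 m is -0.0933.

Emit:
move_arm --plan '[{"delta_pos": [0, 0, -0.0007], "turn": [0, 0, 0], "fingers": 0.3}, {"delta_pos": [0, 0, -0.0007], "turn": [0, 0, 0], "fingers": 0.2}, {"delta_pos": [0, 0, -0.0007], "turn": [0, 0, 0], "fingers": 0}, {"delta_pos": [0, 0, -0.0007], "turn": [0, 0, 0], "fingers": 0}, {"delta_pos": [0, 0, -0.0007], "turn": [0, 0, 0], "fingers": 0}, {"delta_pos": [0, 0, -0.0267], "turn": [0, 0, 0], "fingers": 0}, {"delta_pos": [0, 0, -0.08], "turn": [0, 0, 0], "fingers": 0}, {"delta_pos": [0, 0, -0.1333], "turn": [0, 0, 0], "fingers": 0}, {"delta_pos": [-0.04, 0, -0.1733], "turn": [0, 0, 0], "fingers": 0}, {"delta_pos": [-0.0933, 0, -0.1867], "turn": [0, 0, 0], "fingers": 0}, {"delta_pos": [-0.0933, 0, -0.1867], "turn": [0, 0, 0], "fingers": 0}, {"delta_pos": [-0.0933, 0, -0.1867], "turn": [0, 0, 0], "fingers": 0}]'

```text
clock: 32.67
position: [0.5797, 0.0052, 0.1215]
ee_rot: [-0.011, 1.0, 0.0, -0.0]
ft_force: [-0.4, 0.7, -1.3]
grip_width: 0.997
grasp_force: 0.0
```

```bash
python3 -c "
from w import *
c=shot('w17'); layers(wcloud(c),((.026,.048),),(.511,.003))"; python3 go.py .55 -.298 .13 167
```

```text
0.026 7259 [510.8   3.1] [95.6 51.3] 1.3 [0.0309 0.0407 0.0426]
d [ 0.036  -0.3022 -0.0087] turn [-2.000e-04 -4.000e-04  2.488e-01]
32.73 [0.5794 0.0049 0.1212] yaw [-0.9998 -0.0219] j [ 0.83  0.62 -1.23  1.65  0.6   1.31  1.09] F [-0.3 -0.2  0. ] w 1.001 gf 0.0
```

Three is centred to within 0.5 mm. Now breaker four.

To row units: -0.302 m is -0.4027, -0.13 m is -0.1733, 0.249 rad is 0.0396.

Emit:
move_arm --plan '[{"delta_pos": [0.0053, -0.04, -0.0053], "turn": [0, 0, 0.0032], "fingers": 0}, {"delta_pos": [0.012, -0.1067, -0.0107], "turn": [0, 0, 0.0095], "fingers": 0}, {"delta_pos": [0.0213, -0.1733, -0.012], "turn": [0, 0, 0.0175], "fingers": 0}, {"delta_pos": [0.0293, -0.24, -0.012], "turn": [0, 0, 0.0239], "fingers": 0}, {"delta_pos": [0.0373, -0.3067, -0.012], "turn": [0, 0, 0.0318], "fingers": 0}, {"delta_pos": [0.0453, -0.3733, -0.012], "turn": [0, 0, 0.0382], "fingers": 0}, {"delta_pos": [0.048, -0.4027, -0.012], "turn": [0, 0, 0.0396], "fingers": 0}, {"delta_pos": [0.048, -0.4027, -0.012], "turn": [0, 0, 0.0396], "fingers": 0}, {"delta_pos": [0.048, -0.4027, -0.012], "turn": [0, 0, 0.0396], "fingers": 0}, {"delta_pos": [0.048, -0.4027, -0.012], "turn": [0, 0, 0.0396], "fingers": 0}]'

```text
clock: 33.98
position: [0.551, -0.2961, 0.1302]
ee_rot: [0.112, 0.994, 0.0, 0.0]
ft_force: [0.4, -0.1, -0.1]
grip_width: 1.003
grasp_force: 0.0
```

```bash
python3 -c "
from w import *
c=shot('w18'); layers(wcloud(c),((.02,.048),(.06,.15)))"; python3 go.py .4812 -.283 -.021 166.8
```

```text
0.02 10123 [ 481.1 -283.1] [ 64.9 115.9] 76.7 [0.0289 0.0388 0.0407]
d [ 0.071  -0.0025  0.1511] turn [-0.      0.0002  0.0051]
34.02 [ 0.5509 -0.2964  0.1302] yaw [-0.9747  0.2234] j [ 1.22  0.66 -1.14  1.52  0.61  1.36  1.37] F [ 0.4 -0.6  0.7] w 0.999 gf 0.0
```

To row units: 0.15 m is 0.2, 0.071 m is 0.0947, 0.005 rad is 0.0008.

Emit:
move_arm --plan '[{"delta_pos": [0.04, -0.0013, 0.0133], "turn": [0, 0, 0.0008], "fingers": 0}, {"delta_pos": [0.0867, -0.0033, 0.04], "turn": [0, 0, 0.0008], "fingers": 0}, {"delta_pos": [0.0947, -0.0033, 0.0667], "turn": [0, 0, 0.0008], "fingers": 0}, {"delta_pos": [0.0947, -0.0033, 0.0933], "turn": [0, 0, 0.0008], "fingers": 0}, {"delta_pos": [0.0947, -0.0033, 0.1333], "turn": [0, 0, 0.0008], "fingers": 0}, {"delta_pos": [0.0947, -0.0033, 0.1733], "turn": [0, 0, 0.0008], "fingers": 0}, {"delta_pos": [0.0947, -0.0033, 0.1947], "turn": [0, 0, 0.0008], "fingers": 0}, {"delta_pos": [0.0947, -0.0033, 0.2], "turn": [0, 0, 0.0008], "fingers": 0}, {"delta_pos": [0.0947, -0.0033, 0.2], "turn": [0, 0, 0.0008], "fingers": 0}, {"delta_pos": [0.0947, -0.0033, 0.2], "turn": [0, 0, 0.0008], "fingers": 0}]'

```text
clock: 35.28
position: [0.4815, -0.2848, -0.0191]
ee_rot: [0.116, 0.993, -0.0, 0.001]
ft_force: [-0.5, -0.3, 0.4]
grip_width: 1.001
grasp_force: 0.0
```

```bash
python3 -c "
from w import *
c=shot('w19'); tips(c)"; python3 go.py .4811 -.2831 -.021 166.7
```

```text
tip -1 tool z -0.039 y 0.0424 world z 0.0198
tip 1 tool z -0.0394 y 0.042 world z 0.0203
d [0.0007 0.0016 0.0018] turn [-0.0006  0.0014 -0.0008]
35.33 [ 0.4814 -0.2848 -0.0192] yaw [-0.973   0.2309] j [ 1.29  0.71 -1.07  1.81  0.71  1.06  1.29] F [-0.2  0.1  0.6] w 1.0 gf 0.0
```

Emit:
move_arm --plan '[{"delta_pos": [0, 0.0016, 0.0016], "turn": [0, 0, 0], "fingers": 0.1}, {"delta_pos": [0, 0.0016, 0.0016], "turn": [0, 0, 0], "fingers": 0.2}, {"delta_pos": [0, 0.0016, 0.0016], "turn": [0, 0, 0], "fingers": 1}, {"delta_pos": [0, 0.0016, 0.0016], "turn": [0, 0, 0], "fingers": 1}, {"delta_pos": [0, 0.0016, 0.0016], "turn": [0, 0, 0], "fingers": 1}, {"delta_pos": [0, 0.0016, 0.0016], "turn": [0, 0, 0], "fingers": 1}, {"delta_pos": [0, 0.0016, 0.0016], "turn": [0, 0, 0], "fingers": 1}]' --force 80

```text
clock: 36.2
position: [0.4814, -0.2833, -0.0208]
ee_rot: [0.116, 0.993, -0.0, 0.0]
ft_force: [-2.4, 0.7, 5.4]
grip_width: 0.741
grasp_force: 89.4
```

```bash
python3 go.py .66 -.06 .09 164 .755 .135 .09 164; python3 -c "
from w import *
t=camera('top'); W=cloud(t); layers(W,((.03,.05),),(.70,.0))"
```

```text
d [-0.1224  0.2585 -0.1108] turn [-0.0003  0.0005  0.0466]
d [-0.1698  0.4701 -0.1108] turn [-0.0003  0.0005  0.0466]
36.2 [ 0.4814 -0.2833 -0.0208] yaw [-0.973   0.2306] j [ 1.29  0.71 -1.06  1.81  0.72  1.06  1.28] F [-2.4  0.7  5.4] w 0.741 gf 89.4
0.03 249 [728.4  -1.4] [59.4 35.3] 1.4 [0.0347 0.0405 0.0451]
```

```bash
python3 -c "
from w import *
c=pickle.load(open('top0.pkl','rb')); W=cloud(c); 
m=(W[...,0]>.74)&(W[...,0]<1.1)&(W[...,1]>-.1)&(W[...,1]<.3)&(W[...,2]>.02)
print(W[m].min(0),np.percentile(W[m],[50,99],0).round(3))"; python3 go.py .765 .141 .11 164
```

```text
[ 0.74018632 -0.08042259  0.0200009 ] [[0.931 0.052 0.027]
 [1.    0.177 0.094]]
d [-0.1782  0.4783 -0.1308] turn [-0.0002  0.0005  0.0465]
36.25 [ 0.4814 -0.2833 -0.0208] yaw [-0.973   0.2307] j [ 1.29  0.71 -1.06  1.81  0.72  1.06  1.28] F [-1.2 -0.1  6.1] w 0.742 gf 89.4
```

To row units: 0.335 m is 0.4467, 0.305 m is 0.4067, 0.02 rad is 0.0032.

Emit:
move_arm --plan '[{"delta_pos": [0, 0, -0.0133], "turn": [0, 0, 0], "fingers": 1}, {"delta_pos": [0, 0, -0.04], "turn": [0, 0, 0], "fingers": 1}, {"delta_pos": [0, 0, -0.0867], "turn": [0, 0, 0], "fingers": 1}, {"delta_pos": [-0.0053, 0.0133, -0.1333], "turn": [0, 0, 0], "fingers": 1}, {"delta_pos": [-0.016, 0.0467, -0.1667], "turn": [0, 0, 0.0016], "fingers": 1}, {"delta_pos": [-0.0373, 0.1, -0.1747], "turn": [0, 0, 0.0032], "fingers": 1}, {"delta_pos": [-0.06, 0.16, -0.1747], "turn": [0, 0, 0.0048], "fingers": 1}, {"delta_pos": [-0.0827, 0.2213, -0.1747], "turn": [0, 0, 0.0073], "fingers": 1}, {"delta_pos": [-0.1067, 0.284, -0.1747], "turn": [0, 0, 0.0073], "fingers": 1}, {"delta_pos": [-0.1307, 0.3467, -0.1747], "turn": [0, 0, 0.0073], "fingers": 1}, {"delta_pos": [-0.1533, 0.4067, -0.1747], "turn": [0, 0, 0.0073], "fingers": 1}, {"delta_pos": [-0.1667, 0.4467, -0.1747], "turn": [0, 0, 0.0073], "fingers": 1}]'

```text
clock: 37.75
position: [0.6805, 0.0168, 0.1108]
ee_rot: [0.138, 0.99, 0.001, 0.0]
ft_force: [0.6, 0.4, -6.3]
grip_width: 0.741
grasp_force: 89.4
```

```bash
python3 go.py .765 .141 .11 164
```

```text
d [-0.0474  0.1425  0.001 ] turn [ 0.0016 -0.0002  0.0028]
37.75 [0.6805 0.0168 0.1108] yaw [-0.962  0.273] j [ 0.58  0.77 -1.07  1.37  0.66  1.38  0.81] F [ 0.6  0.4 -6.3] w 0.741 gf 89.4
```

Emit:
move_arm --plan '[{"delta_pos": [-0.016, 0.0467, 0], "turn": [0, 0, 0], "fingers": 1}, {"delta_pos": [-0.0347, 0.1067, 0], "turn": [0, 0, 0], "fingers": 1}, {"delta_pos": [-0.0533, 0.16, 0], "turn": [0, 0, 0], "fingers": 1}, {"delta_pos": [-0.0627, 0.1867, 0], "turn": [0, 0, 0], "fingers": 1}, {"delta_pos": [-0.0627, 0.1867, 0], "turn": [0, 0, 0], "fingers": 1}, {"delta_pos": [-0.0627, 0.1867, 0], "turn": [0, 0, 0], "fingers": 1}, {"delta_pos": [-0.0627, 0.1867, 0], "turn": [0, 0, 0], "fingers": 1}]'

```text
clock: 38.62
position: [0.7638, 0.1338, 0.1101]
ee_rot: [0.14, 0.99, -0.0, 0.0]
ft_force: [0.7, 0.2, -6.8]
grip_width: 0.739
grasp_force: 89.8
```

```bash
python3 -c "
from w import *
c=shot('w20'); holes(c,(.6625,.1715),-16.1,.134,.08,.034,'pics/r4.png'); held(c)
I=cv2.imread('pics/r4.png'); print(I.shape)"; python3 go.py .662 .172 -.0148 164
```

```text
hole (np.int64(264), np.int64(130)) contrast 52.0
  hole (np.int64(125), np.int64(131)) contrast 61.0
mid [0.6628 0.1717] dist 0.0695 yaw -16.51
160 [ 0.0577 -0.0002 -0.0319]; 168 [ 0.0574 -0.0003 -0.0472]; 176 [ 0.0549 -0.0003 -0.05  ]; 184 [ 0.0523 -0.0003 -0.0521]; 192 [ 0.0484 -0.0002 -0.0495]; 200 [ 0.0457 -0.0002 -0.0513]; 208 [ 0.0423 -0.0002 -0.0507]; 216 [ 0.0387 -0.0002 -0.0501]; 224 [ 0.0351 -0.0002 -0.0498]; 232 [ 0.034  -0.0002 -0.0551]; 240 [ 0.0333 -0.0002 -0.0608]; 248 [ 0.03   -0.0002 -0.0609]; 256 [ 0.0264 -0.0002 -0.0605]; 264 [ 0.0227 -0.0002 -0.0601]; 272 [ 0.0193 -0.0002 -0.0604]; 280 [ 0.0156 -0.0002 -0.0606]; 288 [ 0.008  -0.0002 -0.055 ]; 296 [ 0.0073 -0.0002 -0.0598]; 
(260, 388, 3)
d [0.1084 0.0084 0.1249] turn [-0.0004  0.0004 -0.0011]
38.67 [0.7638 0.134  0.1101] yaw [-0.961   0.2767] j [ 0.25  0.92 -0.99  1.05  0.73  1.49  0.73] F [-0.   0.3 -4.9] w 0.739 gf 89.8
```

View pics/r4.png

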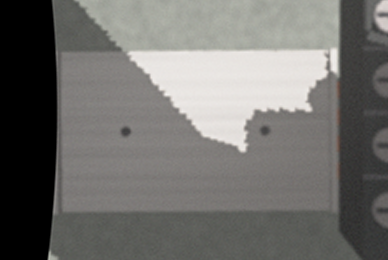

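Rectified view: plate four's holes are at (125,131) and (264,130), and its edges are symmetric about them. That puts the centre at (0.6628, 0.1717), yaw -16.4°.

```bash
python3 go.py .6628 .1717 -.0140 163.7
```

```text
d [0.1075 0.0084 0.1241] turn [-0.0004  0.0004  0.0042]
38.67 [0.7638 0.134  0.1101] yaw [-0.961   0.2767] j [ 0.25  0.92 -0.99  1.05  0.73  1.49  0.73] F [-0.   0.3 -4.9] w 0.739 gf 89.8
```

To row units: 0.123 m is 0.164, 0.1075 m is 0.1433, 0.004 rad is 0.0006.

Emit:
move_arm --plan '[{"delta_pos": [0.0267, 0.0027, 0], "turn": [0, 0, 0.0006], "fingers": 1}, {"delta_pos": [0.08, 0.0067, 0.0067], "turn": [0, 0, 0.0006], "fingers": 1}, {"delta_pos": [0.1267, 0.0107, 0.0267], "turn": [0, 0, 0.0006], "fingers": 1}, {"delta_pos": [0.1433, 0.0112, 0.06], "turn": [0, 0, 0.0006], "fingers": 1}, {"delta_pos": [0.1433, 0.0112, 0.0933], "turn": [0, 0, 0.0006], "fingers": 1}, {"delta_pos": [0.1433, 0.0112, 0.1267], "turn": [0, 0, 0.0006], "fingers": 1}, {"delta_pos": [0.1433, 0.0112, 0.1493], "turn": [0, 0, 0.0006], "fingers": 1}, {"delta_pos": [0.1433, 0.0112, 0.16], "turn": [0, 0, 0.0006], "fingers": 1}, {"delta_pos": [0.1433, 0.0112, 0.164], "turn": [0, 0, 0.0006], "fingers": 1}, {"delta_pos": [0.1433, 0.0112, 0.164], "turn": [0, 0, 0.0006], "fingers": 1}, {"delta_pos": [0.1433, 0.0112, 0.164], "turn": [0, 0, 0.0006], "fingers": 1}, {"delta_pos": [0.1433, 0.0112, 0.164], "turn": [0, 0, 0.0006], "fingers": 1}]'

```text
clock: 40.17
position: [0.663, 0.1732, -0.0128]
ee_rot: [0.141, 0.99, 0.0, 0.0]
ft_force: [0.7, -0.6, -5.9]
grip_width: 0.738
grasp_force: 90.1
```

```bash
python3 go.py .6628 .1717 -.0168 163.7
```

```text
d [-0.0002 -0.0015  0.004 ] turn [0.0002 0.0008 0.0016]
40.17 [ 0.663   0.1732 -0.0128] yaw [-0.9603  0.2791] j [ 0.32  0.89 -0.99  1.45  0.77  1.21  0.52] F [ 0.7 -0.6 -5.9] w 0.738 gf 90.1
```

To row units: 0.0035 m is 0.0047, 0.003 m is 0.004, 0.001 rad is 0.0002.

Emit:
move_arm --plan '[{"delta_pos": [0, -0.0007, 0.0013], "turn": [0, 0, 0.0002], "fingers": 1}, {"delta_pos": [0, -0.0013, 0.0027], "turn": [0, 0, 0.0002], "fingers": 1}, {"delta_pos": [0, -0.0013, 0.004], "turn": [0, 0, 0.0002], "fingers": 1}, {"delta_pos": [0, -0.0013, 0.0047], "turn": [0, 0, 0.0002], "fingers": 1}, {"delta_pos": [0, -0.0013, 0.0047], "turn": [0, 0, 0.0002], "fingers": 1}]'

```text
clock: 40.8
position: [0.6625, 0.1722, -0.0167]
ee_rot: [0.141, 0.99, -0.0, 0.0]
ft_force: [-1.0, -0.6, -2.8]
grip_width: 0.74
grasp_force: 90.3
```

```bash
python3 go.py .6628 .1717 -.0168 163.7
```

```text
d [-0.0004 -0.0004  0.0001] turn [-0.0001  0.0002  0.0007]
40.8 [ 0.6625  0.1722 -0.0167] yaw [-0.96  0.28] j [ 0.32  0.9  -0.98  1.45  0.77  1.21  0.52] F [-1.  -0.6 -2.8] w 0.74 gf 90.3
```

To row units: 0.0005 m is 0.0007, 0.0003 m is 0.0004.

Emit:
move_arm --plan '[{"delta_pos": [0, 0, 0.0007], "turn": [0, 0, 0], "fingers": 1}, {"delta_pos": [0, 0, 0.0007], "turn": [0, 0, 0], "fingers": 1}, {"delta_pos": [0, 0, 0.0004], "turn": [0, 0, 0], "fingers": 1}, {"delta_pos": [0, 0, 0.0004], "turn": [0, 0, 0], "fingers": 0.2}, {"delta_pos": [0, 0, 0], "turn": [0, 0, 0], "fingers": 0.1}, {"delta_pos": [0, 0, 0], "turn": [0, 0, 0], "fingers": 0}, {"delta_pos": [0, 0, 0], "turn": [0, 0, 0], "fingers": 0}, {"delta_pos": [0, 0, 0], "turn": [0, 0, 0], "fingers": 0}]'

```text
clock: 41.8
position: [0.6624, 0.1722, -0.0168]
ee_rot: [0.141, 0.99, -0.0, 0.0]
ft_force: [0.2, 0.7, 0.8]
grip_width: 1.001
grasp_force: 0.0
```

To row units: -0.15 m is -0.2, -0.13 m is -0.1733.

Emit:
move_arm --plan '[{"delta_pos": [0, 0, -0.0267], "turn": [0, 0, 0], "fingers": 0}, {"delta_pos": [0, 0, -0.08], "turn": [0, 0, 0], "fingers": 0}, {"delta_pos": [0, 0, -0.1333], "turn": [0, 0, 0], "fingers": 0}, {"delta_pos": [-0.0267, 0, -0.1733], "turn": [0, 0, 0], "fingers": 0}, {"delta_pos": [-0.08, 0, -0.2], "turn": [0, 0, 0], "fingers": 0}, {"delta_pos": [-0.0933, 0, -0.2], "turn": [0, 0, 0], "fingers": 0}, {"delta_pos": [-0.0933, 0, -0.2], "turn": [0, 0, 0], "fingers": 0}, {"delta_pos": [-0.0933, 0, -0.2], "turn": [0, 0, 0], "fingers": 0}]'

```text
clock: 42.8
position: [0.7284, 0.1534, 0.1329]
ee_rot: [0.141, 0.99, -0.0, -0.001]
ft_force: [-0.0, 0.5, -0.0]
grip_width: 1.006
grasp_force: 0.0
```

```bash
python3 -c "
from w import *
c=shot('w21'); layers(wcloud(c),((.026,.05),),(.6628,.1717))
t=camera('scene'); W=cloud(t)
print('scene cam, offset vs plate rects of scene0')
for n,ctr in (('one',(.6938,-.1402)),('two',(.4843,.3167)),('three',(.5134,.0044)),('four',(.6658,.1729)),('carton',(.728,-.001))): print(n,ctr); layers(W,((.026,.05),),ctr)
cv2.imwrite('pics/end.png',t['color'][...,::-1])
s=pickle.load(open('scene0.pkl','rb'))['color'].astype(int); d=abs(s-t['color']).max(-1); print('screwdriver/carton diff',d[225:300,160:190].max(),d[225:268,320:345].max(),np.median(d[225:268,320:345]))"
```

```text
0.026 10249 [662.8 171.8] [ 64.8 116.6] 74.0 [0.0329 0.0427 0.0446]
scene cam, offset vs plate rects of scene0
one (0.6938, -0.1402)
0.026 207 [ 691.7 -140.6] [58.7 25.2] 17.3 [0.0272 0.0366 0.0411]
two (0.4843, 0.3167)
0.026 280 [480.7 315.7] [39.2 80.1] 81.4 [0.0278 0.0359 0.0409]
three (0.5134, 0.0044)
0.026 539 [513.3   4.7] [99.9 51.1] 1.4 [0.0282 0.038  0.043 ]
four (0.6658, 0.1729)
0.026 1022 [665.4 172.7] [ 64.  118.6] 73.9 [0.0298 0.0398 0.045 ]
carton (0.728, -0.001)
0.026 368 [730.2   1.3] [61.2 36.2] 3.6 [0.0301 0.0379 0.0416]
screwdriver/carton diff 24 23 17.0
```

```bash
python3 -c "
from workcell import *
print(hand_in())"
```

```text
the job is handed in; nothing more can be done
None
```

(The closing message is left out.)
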